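Refile slide cartons in the gaps of their trays

TASK

Refile the four loose cardboard slide cartons that stand on the table: each belongs in the green steel tray whose empty gap matches its length, the shortest carton in the narrowest gap and so on up to the longest in the widest. Carry them one at a time, keep them upright and set each down flat on the floor of its tray, in line with the row of filed cartons, without dropping it. Leave the loupe and the film can where they are.

Things in the scene. Friction and masses are not known exactly. Their poses are not given: they have to be found in the camera images.
- carton_28: The shortest of the four loose slide cartons: a closed kraft-cardboard box with a white label on its lid, standing free on the table on the robot's side of the trays. 58 mm deep (its x axis), 28 mm long (its y axis), 58 mm high (z up). Origin: centre of its underside. About 60 g, rigid.
- carton_46: The second shortest of the four loose slide cartons: a closed kraft-cardboard box with a white label on its lid, standing free on the table on the robot's side of the trays. 58 mm deep (its x axis), 46 mm long (its y axis), 58 mm high (z up). Origin: centre of its underside. About 90 g, rigid.
- carton_72: The second longest of the four loose slide cartons: a closed kraft-cardboard box with a white label on its lid, standing free on the table on the robot's side of the trays. 58 mm deep (its x axis), 72 mm long (its y axis), 58 mm high (z up). Origin: centre of its underside. About 140 g, rigid.
- carton_100: The longest of the four loose slide cartons: a closed kraft-cardboard box with a white label on its lid, standing free on the table on the robot's side of the trays. 58 mm deep (its x axis), 100 mm long (its y axis), 58 mm high (z up). Origin: centre of its underside. About 190 g, rigid.
- tray_44: Fixed green steel tray with a row of filed cartons along its y axis and one gap 44 mm wide in the row, for the 28 mm carton. Origin: under the gap's middle, at table height; z up. Floor top at z = 3 mm. Tray y = -80 to 100 mm, 78 mm wide in x (74 inside); side lips 12 mm high. The filed cartons are fixed, 58 mm deep in x, tops at z = 62 mm; steel plates 47 mm high face the gap.
- tray_62: Fixed green steel tray with a row of filed cartons along its y axis and one gap 62 mm wide in the row, for the 46 mm carton. Origin: under the gap's middle, at table height; z up. Floor top at z = 3 mm. Tray y = -100 to 80 mm, 78 mm wide in x (74 inside); side lips 12 mm high. The filed cartons are fixed, 58 mm deep in x, tops at z = 62 mm; steel plates 47 mm high face the gap.
- tray_88: Fixed green steel tray with a row of filed cartons along its y axis and one gap 88 mm wide in the row, for the 72 mm carton. Origin: under the gap's middle, at table height; z up. Floor top at z = 3 mm. Tray y = -80 to 100 mm, 78 mm wide in x (74 inside); side lips 12 mm high. The filed cartons are fixed, 58 mm deep in x, tops at z = 62 mm; steel plates 47 mm high face the gap.
- tray_116: Fixed green steel tray with a row of filed cartons along its y axis and one gap 116 mm wide in the row, for the 100 mm carton. Origin: under the gap's middle, at table height; z up. Floor top at z = 3 mm. Tray y = -95 to 85 mm, 78 mm wide in x (74 inside); side lips 12 mm high. The filed cartons are fixed, 58 mm deep in x, tops at z = 62 mm; steel plates 47 mm high face the gap.
- loupe: Black round magnifying loupe, 38 mm across and 42 mm high, standing loose between the cartons and the trays. Origin: centre of its underside. A bystander.
- film_can: Flat round aluminium film can, 67 mm across and 28 mm high, lying loose between the cartons and the trays. Origin: centre of its underside. A bystander.
Mind the look-alikes: they are no part of the job. Leave any orange look-alike of the carton_46 alone.

How it is judged (in metres and radians):
At the end, for the whole second after the job is handed in: Each carton stands at rest on the floor of its own tray (within 4 mm), upright within 5 degrees, centred in the gap within 12 mm along and across the tray, its 58 mm depth across the tray within 11 degrees; loupe and film can are within 25 mm of where they began (x of carton_28 in the frame of tray_44 between -0.012 and 0.012 m and y of carton_28 in the frame of tray_44 between -0.012 and 0.012 m and z of carton_28 in the frame of tray_44 between -0.002 and 0.007 m and angle between each of carton_28, carton_46, carton_72, carton_100's own z axis and vertical below 0.09 rad and angle between the x axis of carton_28 and the x axis of tray_44, either way round below 0.2 rad and linear speed of each of carton_28, carton_46, carton_72, carton_100 below 0.01 m/s and x of carton_46 in the frame of tray_62 between -0.012 and 0.012 m and y of carton_46 in the frame of tray_62 between -0.012 and 0.012 m and z of carton_46 in the frame of tray_62 between -0.002 and 0.007 m and angle between the x axis of carton_46 and the x axis of tray_62, either way round below 0.2 rad and x of carton_72 in the frame of tray_88 between -0.012 and 0.012 m and y of carton_72 in the frame of tray_88 between -0.012 and 0.012 m and z of carton_72 in the frame of tray_88 between -0.002 and 0.007 m and angle between the x axis of carton_72 and the x axis of tray_88, either way round below 0.2 rad and x of carton_100 in the frame of tray_116 between -0.012 and 0.012 m and y of carton_100 in the frame of tray_116 between -0.012 and 0.012 m and z of carton_100 in the frame of tray_116 between -0.002 and 0.007 m and angle between the x axis of carton_100 and the x axis of tray_116, either way round below 0.2 rad and distance of each of loupe, film_can from where it was at the start of the episode below 0.025 m); the robot touches nothing.
It fails at once if a carton is tipped more than 40 degrees from upright (angle between any of carton_28, carton_46, carton_72, carton_100's own z axis and vertical above 0.7 rad).
It fails at once if a carton is dropped or thrown (faster than 0.8 m/s out of the fingers, a fall of over 3 cm) ((linear speed of carton_28 above 0.8 m/s and contact force between the fingers and carton_28 below 0.05 N) or (linear speed of carton_46 above 0.8 m/s and contact force between the fingers and carton_46 below 0.05 N) or (linear speed of carton_72 above 0.8 m/s and contact force between the fingers and carton_72 below 0.05 N) or (linear speed of carton_100 above 0.8 m/s and contact force between the fingers and carton_100 below 0.05 N)).
It fails at once if the loupe is moved more than 25 mm (distance of loupe from where it was at the start of the episode above 0.025 m).
It fails at once if the film can is moved more than 25 mm (distance of film_can from where it was at the start of the episode above 0.025 m).
It also fails if it takes over 99 s, if anything falls off the work surface, if the arm or the gripper's body presses on something with over 40 N, if the wrist force passes 120 N, or if a joint passes its speed limit or range.

ROBOT

A 7-joint arm with a two-finger parallel gripper is mounted at the origin on the work surface. World frame = base frame: x ahead of the robot, y to its left, z up, the work surface at z = 0. Lengths are in mm, angles in rad, forces in N, time in s.
With the tool pointing down it reaches from about 350 to 900 mm from the base axis. Payload 7.2 kg.
Tool frame: the origin (TCP) lies midway between the tips of the shut fingers; the grasp point (between the pads) lies 19 mm behind it; z points along the fingers, y is the line along which they close (so a half turn about z gives the same grasp; the last joint's range is limited). The gripper opens to 85 mm and grips with 20 to 120 N. Pads are 22 mm wide; open, the fingers measure 114 mm over their backs; the gripper's body (76 mm by 85 mm) begins 54 mm behind the grasp point. The pads swing forward as they close: fully open they stand 13 mm farther back than shut.
Start: joints at [-1.191, 0.411, -0.013, 1.596, 0.006, 1.134, -0.082], TCP at [270.624, 563.375, 231.297] pointing down, gripper open.
Joint ranges: [-2.95, 2.95], [-0.29, 1.99], [-1.47, 1.44], [0.14, 2.54], [-1.03, 4.17], [0.13, 1.85], [-2.86, 2.86]. Speed limits (rad/s): [2.39, 2.39, 3.01, 3.01, 3.14, 3.14, 3.14].

INTERFACE

Orientations are given as a 3x3 rotation matrix whose columns are the frame's x, y, z axes.
In Python, from rig import * gives the robot as it stands.
- The arm moves only by the tool play_rows, never from a script. Its argument "increments" is a list of rows, each an object of numbers: "tx", "ty", "tz": the shift along the tool's x, y, z in units of 40 mm (1.0 is 40 mm); "rx", "ry", "rz": the turn, a rotation vector about the tool's x, y, z in units of 6 degrees (1.0 is 6 degrees); "gripper": the opening, from -1 (shut) to 1 (fully open). A call has exactly 10 rows; each row shifts and turns the commanded pose from where the row before left it, along the tool's axes as they then stand; what a row does not reach is not made up. A row lasts 1/12 s, in which the tool goes at most 41.7 mm and 7.16 degrees, less where a joint would pass 70% of its speed; a pose out of reach is approached as far as the arm can. A call is refused whole if a number of a shift passes 1 or a number of a turn 1, either way. A call with a gripper value outside its range is refused whole. The fingers move at their own pace and stop on an object; "newtons" is the grip in N (left out, the last holds). Time passes only in rows, so rows that do not move let the fingers close, or fill a call up. It gives the time, the measured TCP pose, the force, the opening and the grip force at its end, in the units of the state.
- state(): the state, without advancing time (a new reading comes with each control period).
- camera(name): name is "scene" or "top" or "wrist"; returns the picture (384x512x3 uint8, blue, green, red); there is no depth.
- camera_info(name): a dict with "mtx" (3x3 intrinsics, pixels), "T" (4x4, takes a point from camera to world coordinates). Camera axes: x right, y down, z forward; pixel columns grow to the right and rows downward; lengths in mm; the calibration is good to about 2 mm. A picture is of the moment at which its call begins: read the wrist's pose just before it. camera_info takes no time and is no camera call; for the wrist camera it gives the pose at the moment of the call.
- finish_job(): hands the job in; it is judged then, once.
The state is a dict: "time_s": time; "joints": joint angles; "joint_velocities": joint speeds; "joint_torque": joint torques, N m; "tcp_pos": TCP position; "ee_rot": TCP orientation; "contact_force": force on the tool from outside, world axes, zero at the start; "wrist_torque": the same for the moment, N m; "finger_gap": finger opening in mm; "finger_force": force on a finger pad.
Only numpy, scipy, OpenCV 4.12 (cv2) and the standard library are available. Lean on these libraries where they do the work, as an engineer would, in place of code of your own. Each camera call takes 0.05 s, during which the arm holds its last target. There are 200 camera calls.

## Working session

There is one attempt and no reset: what is moved stays moved. The work goes in short steps, Python scripts to look and compute and a tool call to move; the robot and the scene stay as the last step left them, time stands still between calls to the robot, and variables do not carry over. Pictures are saved under pics/ and viewed, at most 14 in all, crops included, and the job is handed in when it is done.

Besides the shell and the picture viewer there is one more tool, called after "Call:" as a command line: name --argument value ..., lists and objects as JSON in quotes. play_rows: Moves the arm, as the interface text tells. Its arguments: {"type":"object","properties":{"increments":{"type":"array","items":{"type":"object","properties":{"tx":{"type":"number"},"ty":{"type":"number"},"tz":{"type":"number"},"rx":{"type":"number"},"ry":{"type":"number"},"rz":{"type":"number"},"gripper":{"type":"number"}}}},"newtons":{"type":"number"}},"required":["increments"]}

```bash
mkdir -p pics; ls; python3 - <<'E'
from rig import *
import cv2
for n in("scene","top"):
    cv2.imwrite(f"pics/{n}0.png",camera(n)); i=camera_info(n); print(n,i["mtx"].round(1).tolist(),i["T"].round(3).tolist())
s=state(); print({k:(v if not hasattr(v,'round') else v.round(3).tolist()) for k,v in s.items()})
E
```

```text
pics
scene [[349.0, 0.0, 251.8], [0.0, 349.0, 189.0], [0.0, 0.0, 1.0]] [[-0.381, 0.628, -0.678, 1103.034], [0.924, 0.255, -0.283, 256.739], [-0.005, -0.735, -0.678, 671.984], [0.0, 0.0, 0.0, 1.0]]
top [[446.4, 0.0, 257.2], [0.0, 446.4, 193.3], [0.0, 0.0, 1.0]] [[0.011, -0.997, 0.074, 422.258], [-0.999, -0.014, -0.035, 20.467], [0.036, -0.074, -0.997, 1070.844], [0.0, 0.0, 0.0, 1.0]]
{'time_s': 0.1, 'joints': [-1.191, 0.412, -0.013, 1.597, 0.006, 1.134, -0.082], 'joint_velocities': [-0.002, -0.001, 0.0, -0.0, 0.001, -0.003, -0.0], 'joint_torque': [0.003, -60.182, 0.684, -30.009, 0.014, 0.006, -0.0], 'tcp_pos': [270.431, 562.976, 230.546], 'ee_rot': [[-0.901, 0.433, -0.001], [0.433, 0.901, -0.001], [-0.0, -0.001, -1.0]], 'contact_force': [0.401, 0.14, 0.837], 'wrist_torque': [0.007, -0.021, -0.041], 'finger_force': 0.0, 'finger_gap': 85.44092002309826}
```

View pics/scene0.png

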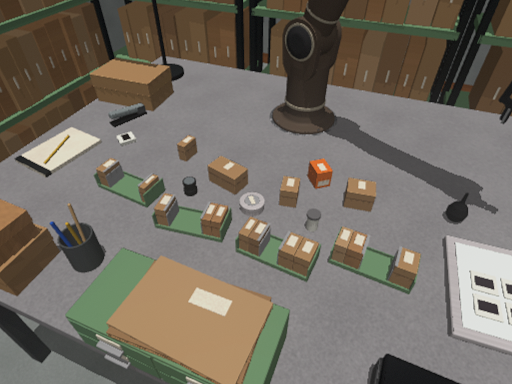

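```bash
python3 - <<'E'
import cv2
i=cv2.imread("pics/top0.png"); cv2.imwrite("pics/top0b.png",cv2.resize(i,(800,600),interpolation=cv2.INTER_CUBIC))
E
```

```text
(no output)
```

View pics/top0b.png

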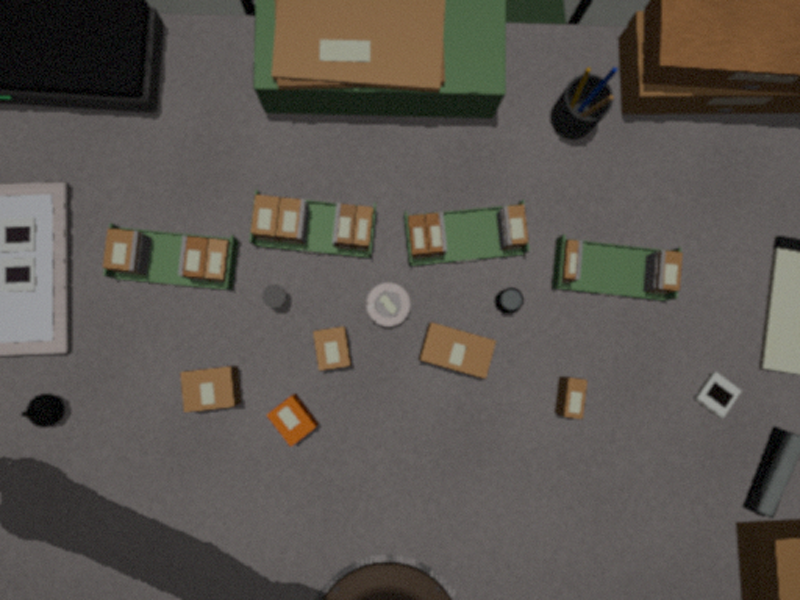

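Candidates in the top view (800x600):
- Kraft box at (332,348): looks like carton_46.
- Orange box at (292,420): the look-alike, to be left alone.
- (207,389): carton_72.
- (458,350): carton_100.
- (574,397): carton_28.

Next I'll check these in close crops.

```bash
python3 - <<'E'
import cv2
i=cv2.imread("pics/top0.png")
for n,x in(("L",60),("R",245)):
    c=cv2.convertScaleAbs(cv2.resize(i[118:288,x:x+200],None,fx=3.5,fy=3.5,interpolation=cv2.INTER_CUBIC),alpha=1.6)
    cv2.imwrite(f"pics/crop{n}.png",c)
E
```

```text
(no output)
```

View pics/cropL.png

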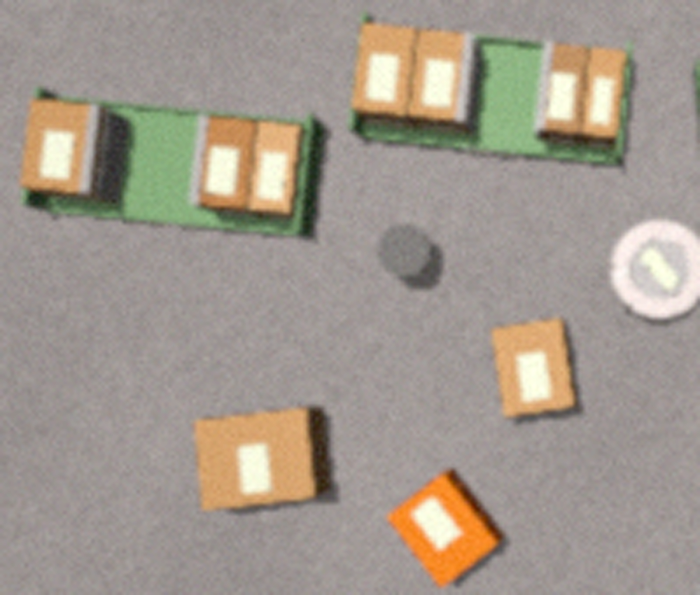

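View pics/cropR.png

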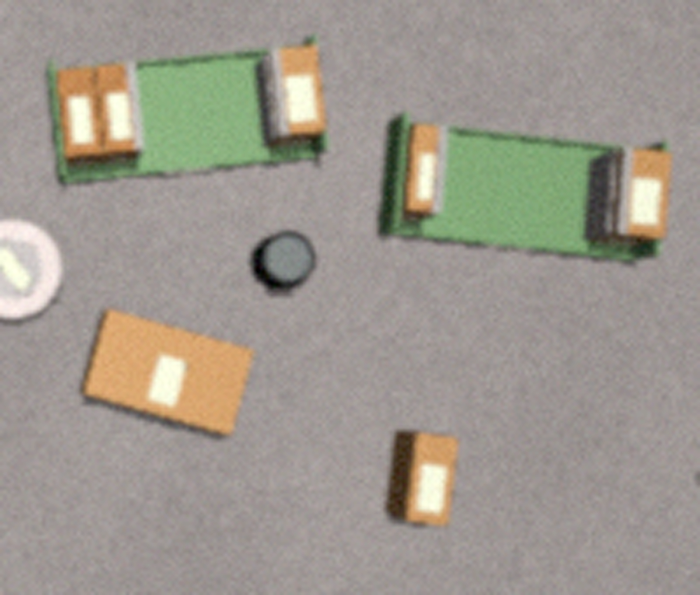

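```bash
cat > h.py <<'E'
from rig import *
import numpy as np, cv2
def ray(n,p,z,info=None):
    i=info or camera_info(n); K,T=np.array(i["mtx"]),np.array(i["T"])
    p=np.atleast_2d(np.array(p,float)); d=np.c_[p,np.ones(len(p))]@np.linalg.inv(K).T@T[:3,:3].T
    o=T[:3,3]; return (o+d*((z-o[2])/d[:,2])[:,None])[:,:2]
E
cat > m.py <<'E'
from h import *
def P(o,pts,z): return ray("top",[(x/3.5+o,y/3.5+118) for x,y in pts],z)
L,R=60-.36,245-.36
C={"46":(L,[(493,330),(561,319),(576,405),(506,418)]),"72":(L,[(195,422),(308,408),(317,500),(204,510)]),
"100":(R,[(107,310),(253,350),(230,437),(84,392)]),"28":(R,[(415,432),(458,437),(446,526),(406,521)])}
for n,(o,q) in C.items():
    p=P(o,q,58); e=np.linalg.norm(p-np.roll(p,-1,0),axis=1)
    ax=(p[0]+p[1]-p[2]-p[3]); print(n,p.mean(0).round(1),"sides",e.round(1),"depth-axis deg",np.degrees(np.arctan2(ax[1],ax[0])).round(1))
T={"t1":(L,[(107,105),(95,195),(200,117),(190,205)],[(33,98),(302,124),(22,188),(295,213)]),
"t2":(L,[(475,35),(465,122),(547,43),(538,135)],[(362,24),(628,50),(354,110),(617,138)]),
"t3":(R,[(135,62),(142,152),(262,52),(273,142)],[(57,70),(317,44),(67,160),(325,134)]),
"t4":(R,[(446,128),(435,215),(621,149),(613,236)],[(414,124),(670,150),(405,213),(660,240)])}
for n,(o,g,r) in T.items():
    g=P(o,g,47); r=P(o,r,62)
    u=r[0]+r[2]-r[1]-r[3]; u/=np.linalg.norm(u); v=np.array([u[1],-u[0]])
    a=(g[:2]@u).mean(); b=(g[2:]@u).mean(); c=r.mean(0)@v; dep=(r[[0,1]]@v).mean()-(r[[2,3]]@v).mean()
    print(n,"gap",round(a-b,1),"centre",((a+b)/2*u+c*v).round(1),"depth",dep.round(1),"ends rel",(r@u-(a+b)/2).round(0),"x-axis deg",np.degrees(np.arctan2(v[1],v[0])).round(1))
print("loupe",P(R,[(285,260)],42),"can",P(R,[(13,270)],28),"grey",P(L,[(408,250)],30),"orange",P(L,[(445,527)],58))
E
python3 m.py
```

```text
46 [428.8  85.7] sides [44.3 56.3 45.6 57.2] depth-axis deg 10.2
72 [368.2 261.4] sides [71.9 58.8 71.4 56.1] depth-axis deg 7.5
100 [428.1 -96.9] sides [98.6 58.4 99.1 55.2] depth-axis deg -15.0
28 [ 360.8 -268.5] sides [28.4 58.1 26.3 57.8] depth-axis deg -7.2
t1 gap 61.2 centre [563.4 340.2] depth 58.2 ends rel [  72. -100.   72. -102.] x-axis deg -4.5
t2 gap 48.2 centre [614.2 108.2] depth 57.6 ends rel [ 96. -78.  94. -77.] x-axis deg -4.9
t3 gap 86.5 centre [ 606.  -120.5] depth 59.8 ends rel [ 95. -77.  95. -75.] x-axis deg 6.8
t4 gap 119.7 centre [ 555.9 -338.7] depth 59.8 ends rel [ 84. -87.  85. -85.] x-axis deg -5.0
loupe [[ 503.41293866 -175.9939951 ]] can [[495.26101645   4.43515584]] grey [[506.14900124 172.40139367]] orange [[326.705489   140.47378466]]
```

```bash
cat > go.py <<'E'
# usage: go.py x y z yawdeg : rz first, then shift units in the turned frame
from h import *; import sys
x,y,z,a=map(float,sys.argv[1:5]); s=state(); R=np.array(s["ee_rot"]); p=np.array(s["tcp_pos"])
cur=np.degrees(np.arctan2(R[1,1],R[0,1])); dr=(cur-a+90)%180-90; a2=np.radians(cur-dr)
Y=np.array([np.cos(a2),np.sin(a2)]); X=np.array([-Y[1],Y[0]]); d=np.array([x,y])-p[:2]
print("t",round(s["time_s"],2),"at",p.round(1),"yaw",cur.round(2),"tilt",R[:2,2].round(4),"| rz",(dr/6).round(2),"tx",(d@X/40).round(2),"ty",(d@Y/40).round(2),"tz",((p[2]-z)/40).round(2))
E
python3 go.py 368 261 120 7.5
```

```text
t 0.1 at [270.4 563.  230.5] yaw 64.35 tilt [-0.0005 -0.0013] | rz 9.47 tx -7.8 ty 1.43 tz 2.76
```

Call:
play_rows --increments '[{"rz": 0.94,"gripper": 1},{"rz": 0.95,"gripper": 1},{"rz": 0.95,"gripper": 1},{"rz": 0.95,"gripper": 1},{"rz": 0.95,"gripper": 1},{"rz": 0.95,"gripper": 1},{"rz": 0.95,"gripper": 1},{"rz": 0.95,"gripper": 1},{"rz": 0.94,"gripper": 1},{"rz": 0.94,"gripper": 1}]' --newtons 40

```text
$.increments[0]: bad value
```

```bash
python3 go.py 368 261 120 7.5
```

```text
t 0.1 at [270.4 563.  230.5] yaw 64.35 tilt [-0.0005 -0.0013] | rz 9.47 tx -7.8 ty 1.43 tz 2.76
```

Call:
play_rows --increments '[{"tx": 0,"ty": 0,"tz": 0,"rx": 0,"ry": 0,"rz": 0.95,"gripper": 1},{"tx": 0,"ty": 0,"tz": 0,"rx": 0,"ry": 0,"rz": 0.95,"gripper": 1},{"tx": 0,"ty": 0,"tz": 0,"rx": 0,"ry": 0,"rz": 0.95,"gripper": 1},{"tx": 0,"ty": 0,"tz": 0,"rx": 0,"ry": 0,"rz": 0.95,"gripper": 1},{"tx": 0,"ty": 0,"tz": 0,"rx": 0,"ry": 0,"rz": 0.95,"gripper": 1},{"tx": 0,"ty": 0,"tz": 0,"rx": 0,"ry": 0,"rz": 0.95,"gripper": 1},{"tx": 0,"ty": 0,"tz": 0,"rx": 0,"ry": 0,"rz": 0.95,"gripper": 1},{"tx": 0,"ty": 0,"tz": 0,"rx": 0,"ry": 0,"rz": 0.95,"gripper": 1},{"tx": 0,"ty": 0,"tz": 0,"rx": 0,"ry": 0,"rz": 0.95,"gripper": 1},{"tx": 0,"ty": 0,"tz": 0,"rx": 0,"ry": 0,"rz": 0.92,"gripper": 1}]' --newtons 40

```text
time_s: 0.93
tcp_pos: [270.5, 563.1, 230.8]
ee_rot: [[-0.126, 0.992, -0.0], [0.992, 0.126, -0.001], [-0.001, -0.0, -1.0]]
contact_force: [0.2, 0.2, 0.2]
finger_gap: 85.4
finger_force: 0.0
```

```bash
python3 go.py 368 261 120 7.5
```

```text
t 0.93 at [270.5 563.1 230.8] yaw 7.24 tilt [-0.0004 -0.0009] | rz -0.04 tx -7.81 ty 1.43 tz 2.77
```

Call:
play_rows --increments '[{"tx": -0.78,"ty": 0.14,"tz": 0.2,"rx": 0,"ry": 0,"rz": 0,"gripper": 1},{"tx": -0.78,"ty": 0.14,"tz": 0.2,"rx": 0,"ry": 0,"rz": 0,"gripper": 1},{"tx": -0.78,"ty": 0.14,"tz": 0.2,"rx": 0,"ry": 0,"rz": 0,"gripper": 1},{"tx": -0.78,"ty": 0.14,"tz": 0.2,"rx": 0,"ry": 0,"rz": 0,"gripper": 1},{"tx": -0.78,"ty": 0.14,"tz": 0.2,"rx": 0,"ry": 0,"rz": 0,"gripper": 1},{"tx": -0.78,"ty": 0.14,"tz": 0.2,"rx": 0,"ry": 0,"rz": 0,"gripper": 1},{"tx": -0.78,"ty": 0.14,"tz": 0.2,"rx": 0,"ry": 0,"rz": 0,"gripper": 1},{"tx": -0.78,"ty": 0.15,"tz": 0.2,"rx": 0,"ry": 0,"rz": 0,"gripper": 1},{"tx": -0.78,"ty": 0.15,"tz": 0.2,"rx": 0,"ry": 0,"rz": 0,"gripper": 1},{"tx": -0.78,"ty": 0.15,"tz": 0.2,"rx": 0,"ry": 0,"rz": 0,"gripper": 1}]' --newtons 40

```text
time_s: 1.77
tcp_pos: [368.2, 259.9, 150.9]
ee_rot: [[-0.131, 0.991, -0.0], [0.991, 0.131, -0.0], [-0.0, -0.0, -1.0]]
contact_force: [0.4, 0.1, -1.3]
finger_gap: 85.6
finger_force: 0.0
```

```bash
python3 go.py 368.2 261.4 18 7.5; python3 - <<'E'
from h import *
i=camera_info("wrist"); im=camera("wrist"); cv2.imwrite("pics/w1.png",im); np.savez("w1",mtx=i["mtx"],T=i["T"]); print(np.round(i["T"],3).tolist())
K,T=np.array(i["mtx"]),np.array(i["T"])
def pr(p): q=np.linalg.inv(T)@np.r_[p,1]; q=K@q[:3]; return (q[:2]/q[2]).round(0)
a=np.radians(7.5); X=np.array([np.cos(a),np.sin(a)]);Y=np.array([-X[1],X[0]])
for sx,sy in((1,1),(1,-1),(-1,-1),(-1,1)): print(pr(np.r_[np.array([368.2,261.4])+X*29*sx+Y*36*sy,58]))
E
```

```text
t 1.77 at [368.2 259.9 150.9] yaw 7.53 tilt [-0.0001 -0.    ] | rz 0.01 tx 0.04 ty 0.0 tz 3.32
[[0.991, 0.126, 0.036, 358.72], [0.131, -0.952, -0.275, 330.0], [-0.0, 0.278, -0.961, 293.745], [0.0, 0.0, 0.0, 1.0]]
[291. 150.]
[288. 230.]
[224. 230.]
[221. 150.]
```

View pics/w1.png

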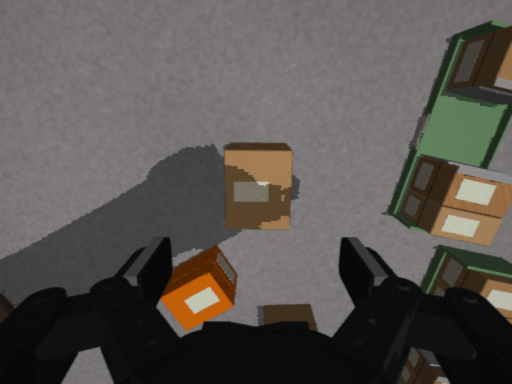

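The wrist view shows the kraft carton_72 at pixels (224–292, 150–230). The prediction was (221–291, 150–230), so the measurements hold. The orange look-alike at (203,290) is clear of the fingers. Descending.

Call:
play_rows --increments '[{"tx": 0.04,"ty": 0,"tz": 0.5,"rx": 0,"ry": 0,"rz": 0,"gripper": 1},{"tx": 0,"ty": 0,"tz": 0.5,"rx": 0,"ry": 0,"rz": 0,"gripper": 1},{"tx": 0,"ty": 0,"tz": 0.5,"rx": 0,"ry": 0,"rz": 0,"gripper": 1},{"tx": 0,"ty": 0,"tz": 0.5,"rx": 0,"ry": 0,"rz": 0,"gripper": 1},{"tx": 0,"ty": 0,"tz": 0.4,"rx": 0,"ry": 0,"rz": 0,"gripper": 1},{"tx": 0,"ty": 0,"tz": 0.4,"rx": 0,"ry": 0,"rz": 0,"gripper": 1},{"tx": 0,"ty": 0,"tz": 0.3,"rx": 0,"ry": 0,"rz": 0,"gripper": 1},{"tx": 0,"ty": 0,"tz": 0.22,"rx": 0,"ry": 0,"rz": 0,"gripper": 1},{"tx": 0,"ty": 0,"tz": 0,"rx": 0,"ry": 0,"rz": 0,"gripper": 1},{"tx": 0,"ty": 0,"tz": 0,"rx": 0,"ry": 0,"rz": 0,"gripper": 0.2}]' --newtons 30

```text
time_s: 2.65
tcp_pos: [367.8, 263.0, 18.3]
ee_rot: [[-0.131, 0.991, -0.001], [0.991, 0.131, -0.001], [-0.001, -0.001, -1.0]]
contact_force: [0.2, -1.1, 0.2]
finger_gap: 75.2
finger_force: 0.0
```

Call:
play_rows --increments '[{"tx": 0,"ty": 0,"tz": 0,"rx": 0,"ry": 0,"rz": 0,"gripper": -1},{"tx": 0,"ty": 0,"tz": 0,"rx": 0,"ry": 0,"rz": 0,"gripper": -1},{"tx": 0,"ty": 0,"tz": 0,"rx": 0,"ry": 0,"rz": 0,"gripper": -1},{"tx": 0,"ty": 0,"tz": 0,"rx": 0,"ry": 0,"rz": 0,"gripper": -1},{"tx": 0,"ty": 0,"tz": 0,"rx": 0,"ry": 0,"rz": 0,"gripper": -1},{"tx": 0,"ty": 0,"tz": 0,"rx": 0,"ry": 0,"rz": 0,"gripper": -1},{"tx": 0,"ty": 0,"tz": 0,"rx": 0,"ry": 0,"rz": 0,"gripper": -1},{"tx": 0,"ty": 0,"tz": 0,"rx": 0,"ry": 0,"rz": 0,"gripper": -1},{"tx": 0,"ty": 0,"tz": 0,"rx": 0,"ry": 0,"rz": 0,"gripper": -1},{"tx": 0,"ty": 0,"tz": 0,"rx": 0,"ry": 0,"rz": 0,"gripper": -1}]' --newtons 30

```text
time_s: 3.48
tcp_pos: [368.5, 263.6, 19.3]
ee_rot: [[-0.131, 0.991, 0.001], [0.991, 0.131, 0.001], [0.001, 0.001, -1.0]]
contact_force: [-0.6, -0.1, 6.9]
finger_gap: 57.6
finger_force: 33.0
```

```bash
python3 go.py 606 -120.5 130 6.8; python3 -c "
from h import *
print(state()['finger_force'])"
```

```text
t 3.48 at [368.5 263.6  19.3] yaw 7.52 tilt [0.0011 0.0012] | rz 0.12 tx -10.24 ty 4.76 tz -2.77
33.02735924720764
```

Call:
play_rows --increments '[{"tx": 0,"ty": 0,"tz": -0.2,"rx": 0,"ry": 0,"rz": 0,"gripper": -1},{"tx": 0,"ty": 0,"tz": -0.4,"rx": 0,"ry": 0,"rz": 0,"gripper": -1},{"tx": 0,"ty": 0,"tz": -0.5,"rx": 0,"ry": 0,"rz": 0.12,"gripper": -1},{"tx": 0,"ty": 0,"tz": -0.5,"rx": 0,"ry": 0,"rz": 0,"gripper": -1},{"tx": 0,"ty": 0,"tz": -0.5,"rx": 0,"ry": 0,"rz": 0,"gripper": -1},{"tx": 0,"ty": 0,"tz": -0.5,"rx": 0,"ry": 0,"rz": 0,"gripper": -1},{"tx": -0.2,"ty": 0.1,"tz": -0.2,"rx": 0,"ry": 0,"rz": 0,"gripper": -1},{"tx": -0.4,"ty": 0.2,"tz": 0,"rx": 0,"ry": 0,"rz": 0,"gripper": -1},{"tx": -0.6,"ty": 0.3,"tz": 0,"rx": 0,"ry": 0,"rz": 0,"gripper": -1},{"tx": -0.7,"ty": 0.3,"tz": 0,"rx": 0,"ry": 0,"rz": 0,"gripper": -1}]' --newtons 30

```text
time_s: 4.32
tcp_pos: [412.9, 191.6, 130.7]
ee_rot: [[-0.121, 0.993, 0.0], [0.993, 0.121, 0.001], [0.001, 0.0, -1.0]]
contact_force: [-0.6, -0.7, -1.0]
finger_gap: 57.3
finger_force: 32.5
```

Call:
play_rows --increments '[{"tx": -0.8,"ty": 0.4,"tz": 0,"rx": 0,"ry": 0,"rz": 0,"gripper": -1},{"tx": -0.8,"ty": 0.4,"tz": 0,"rx": 0,"ry": 0,"rz": 0,"gripper": -1},{"tx": -0.8,"ty": 0.4,"tz": 0,"rx": 0,"ry": 0,"rz": 0,"gripper": -1},{"tx": -0.8,"ty": 0.4,"tz": 0,"rx": 0,"ry": 0,"rz": 0,"gripper": -1},{"tx": -0.8,"ty": 0.4,"tz": 0,"rx": 0,"ry": 0,"rz": 0,"gripper": -1},{"tx": -0.8,"ty": 0.4,"tz": 0,"rx": 0,"ry": 0,"rz": 0,"gripper": -1},{"tx": -0.8,"ty": 0.4,"tz": 0,"rx": 0,"ry": 0,"rz": 0,"gripper": -1},{"tx": -0.8,"ty": 0.4,"tz": 0,"rx": 0,"ry": 0,"rz": 0,"gripper": -1},{"tx": -0.7,"ty": 0.3,"tz": 0,"rx": 0,"ry": 0,"rz": 0,"gripper": -1},{"tx": -0.5,"ty": 0.2,"tz": 0,"rx": 0,"ry": 0,"rz": 0,"gripper": -1}]' --newtons 30

```text
time_s: 5.15
tcp_pos: [596.2, -96.7, 130.1]
ee_rot: [[-0.116, 0.993, -0.0], [0.993, 0.116, -0.002], [-0.002, -0.0, -1.0]]
contact_force: [0.0, -0.4, -1.4]
finger_gap: 57.9
finger_force: 32.5
```

```bash
python3 go.py 606 -118.5 22 6.8
```

```text
t 5.15 at [596.2 -96.7 130.1] yaw 6.66 tilt [-0.0001 -0.0016] | rz -0.02 tx -0.57 ty 0.18 tz 2.7
```

Call:
play_rows --increments '[{"tx": -0.3,"ty": 0.1,"tz": 0,"rx": 0,"ry": 0,"rz": 0,"gripper": -1},{"tx": -0.2,"ty": 0.05,"tz": 0,"rx": 0,"ry": 0,"rz": 0,"gripper": -1},{"tx": 0,"ty": 0,"tz": 0.2,"rx": 0,"ry": 0,"rz": 0,"gripper": -1},{"tx": 0,"ty": 0,"tz": 0.3,"rx": 0,"ry": 0,"rz": 0,"gripper": -1},{"tx": 0,"ty": 0,"tz": 0.3,"rx": 0,"ry": 0,"rz": 0,"gripper": -1},{"tx": 0,"ty": 0,"tz": 0.2,"rx": 0,"ry": 0,"rz": 0,"gripper": -1},{"tx": 0,"ty": 0,"tz": 0,"rx": 0,"ry": 0,"rz": 0,"gripper": -1},{"tx": 0,"ty": 0,"tz": 0,"rx": 0,"ry": 0,"rz": 0,"gripper": -1},{"tx": 0,"ty": 0,"tz": 0,"rx": 0,"ry": 0,"rz": 0,"gripper": -1},{"tx": 0,"ty": 0,"tz": 0,"rx": 0,"ry": 0,"rz": 0,"gripper": -1}]' --newtons 30

```text
time_s: 5.98
tcp_pos: [604.4, -111.4, 91.0]
ee_rot: [[-0.119, 0.993, 0.001], [0.993, 0.119, -0.0], [-0.0, 0.001, -1.0]]
contact_force: [-0.1, 0.1, -1.5]
finger_gap: 57.7
finger_force: 32.5
```

```bash
python3 go.py 606 -118.5 22 6.8;python3 - <<'E'
from h import *
i=camera_info("wrist"); im=camera("wrist"); cv2.imwrite("pics/w2.png",im); np.savez("w2",mtx=i["mtx"],T=i["T"])
E
```

```text
t 5.98 at [ 604.4 -111.4   91. ] yaw 6.82 tilt [ 0.0009 -0.    ] | rz 0.0 tx -0.18 ty 0.02 tz 1.72
```

View pics/w2.png

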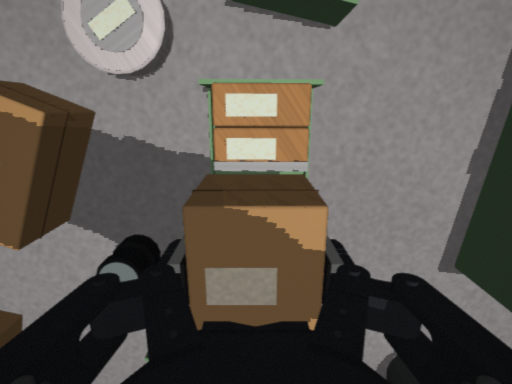

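```bash
cat > w.py <<'E'
from h import *
def W(n,p,z):
    d=np.load(n+".npz"); return ray("",p,z,{"mtx":d["mtx"],"T":d["T"]}).round(1)
E
python3 - <<'E'
from w import *
print("carton top +y edge",W("w2",[(188,207),(327,207)],129.7).tolist())
print("plate gap face",W("w2",[(214,171),(308,171)],47).tolist())
print("filed top corners",W("w2",[(213,83),(310,82),(214,161),(308,161)],62).tolist())
E
```

```text
carton top +y edge [[574.0, -80.9], [627.9, -74.5]]
plate gap face [[572.9, -84.5], [635.9, -77.0]]
filed top corners [[570.2, -30.0], [625.0, -22.9], [574.3, -74.8], [631.6, -68.0]]
```

```bash
python3 go.py 607 -120 22.5 6.8
```

```text
t 6.03 at [ 604.4 -111.5   91.1] yaw 6.81 tilt [ 0.001  -0.0001] | rz 0.0 tx -0.22 ty 0.04 tz 1.71
```

Call:
play_rows --increments '[{"tx": -0.12,"ty": 0.02,"tz": 0,"rx": 0,"ry": 0,"rz": 0,"gripper": -1},{"tx": -0.1,"ty": 0.02,"tz": 0,"rx": 0,"ry": 0,"rz": 0,"gripper": -1},{"tx": 0,"ty": 0,"tz": 0.1,"rx": 0,"ry": 0,"rz": 0,"gripper": -1},{"tx": 0,"ty": 0,"tz": 0.3,"rx": 0,"ry": 0,"rz": 0,"gripper": -1},{"tx": 0,"ty": 0,"tz": 0.4,"rx": 0,"ry": 0,"rz": 0,"gripper": -1},{"tx": 0,"ty": 0,"tz": 0.4,"rx": 0,"ry": 0,"rz": 0,"gripper": -1},{"tx": 0,"ty": 0,"tz": 0.3,"rx": 0,"ry": 0,"rz": 0,"gripper": -1},{"tx": 0,"ty": 0,"tz": 0.15,"rx": 0,"ry": 0,"rz": 0,"gripper": -1},{"tx": 0,"ty": 0,"tz": 0,"rx": 0,"ry": 0,"rz": 0,"gripper": -1},{"tx": 0,"ty": 0,"tz": 0,"rx": 0,"ry": 0,"rz": 0,"gripper": -1}]' --newtons 30

```text
time_s: 6.87
tcp_pos: [606.5, -120.2, 24.0]
ee_rot: [[-0.118, 0.993, -0.001], [0.993, 0.118, -0.0], [0.0, -0.001, -1.0]]
contact_force: [0.0, -0.3, -1.3]
finger_gap: 57.9
finger_force: 33.0
```

Call:
play_rows --increments '[{"tx": 0,"ty": 0,"tz": 0.04,"rx": 0,"ry": 0,"rz": 0,"gripper": -1},{"tx": 0,"ty": 0,"tz": 0,"rx": 0,"ry": 0,"rz": 0,"gripper": -1},{"tx": 0,"ty": 0,"tz": 0,"rx": 0,"ry": 0,"rz": 0,"gripper": 0.5},{"tx": 0,"ty": 0,"tz": 0,"rx": 0,"ry": 0,"rz": 0,"gripper": 0.8},{"tx": 0,"ty": 0,"tz": 0,"rx": 0,"ry": 0,"rz": 0,"gripper": 0.8},{"tx": 0,"ty": 0,"tz": 0,"rx": 0,"ry": 0,"rz": 0,"gripper": 0.8},{"tx": 0,"ty": 0,"tz": -0.2,"rx": 0,"ry": 0,"rz": 0,"gripper": 1},{"tx": 0,"ty": 0,"tz": -0.6,"rx": 0,"ry": 0,"rz": 0,"gripper": 1},{"tx": 0,"ty": 0,"tz": -0.8,"rx": 0,"ry": 0,"rz": 0,"gripper": 1},{"tx": 0,"ty": 0,"tz": -0.8,"rx": 0,"ry": 0,"rz": 0,"gripper": 1}]' --newtons 30

```text
time_s: 7.7
tcp_pos: [606.0, -120.2, 119.9]
ee_rot: [[-0.118, 0.993, -0.002], [0.993, 0.118, -0.0], [0.0, -0.002, -1.0]]
contact_force: [0.7, 0.2, -0.5]
finger_gap: 85.8
finger_force: 0.0
```

```bash
python3 go.py 428.1 -96.9 120 -15
```

```text
t 7.7 at [ 606.  -120.2  119.9] yaw 6.79 tilt [-0.0016 -0.0001] | rz 3.63 tx -0.59 ty -4.45 tz -0.0
```

Call:
play_rows --increments '[{"tx": 0,"ty": 0,"tz": -0.1,"rx": 0,"ry": 0,"rz": 0.91,"gripper": 1},{"tx": 0,"ty": 0,"tz": 0,"rx": 0,"ry": 0,"rz": 0.91,"gripper": 1},{"tx": 0,"ty": 0,"tz": 0,"rx": 0,"ry": 0,"rz": 0.91,"gripper": 1},{"tx": 0,"ty": 0,"tz": 0,"rx": 0,"ry": 0,"rz": 0.9,"gripper": 1},{"tx": -0.1,"ty": -0.7,"tz": 0,"rx": 0,"ry": 0,"rz": 0,"gripper": 1},{"tx": -0.1,"ty": -0.8,"tz": 0,"rx": 0,"ry": 0,"rz": 0,"gripper": 1},{"tx": -0.1,"ty": -0.8,"tz": 0,"rx": 0,"ry": 0,"rz": 0,"gripper": 1},{"tx": -0.1,"ty": -0.8,"tz": 0,"rx": 0,"ry": 0,"rz": 0,"gripper": 1},{"tx": -0.1,"ty": -0.7,"tz": 0,"rx": 0,"ry": 0,"rz": 0,"gripper": 1},{"tx": -0.1,"ty": -0.6,"tz": 0,"rx": 0,"ry": 0,"rz": 0,"gripper": 1}]' --newtons 30

```text
time_s: 8.53
tcp_pos: [428.3, -97.4, 123.2]
ee_rot: [[0.259, 0.966, -0.0], [0.966, -0.259, 0.001], [0.001, -0.0, -1.0]]
contact_force: [-0.2, 0.6, 0.9]
finger_gap: 85.2
finger_force: 0.0
```

```bash
python3 - <<'E'
from h import *
import time
i=camera_info("wrist"); im=camera("wrist"); cv2.imwrite("pics/w3.png",im); np.savez("w3",mtx=i["mtx"],T=i["T"])
cv2.imwrite("pics/t3.png",cv2.convertScaleAbs(cv2.resize(camera("top")[118:288,245:445],None,fx=3.5,fy=3.5,interpolation=cv2.INTER_CUBIC),alpha=1.6))
E
python3 go.py 428.1 -96.9 18 -15
```

```text
t 8.63 at [426.6 -97.3 123.1] yaw -15.04 tilt [-0.0021  0.0023] | rz -0.01 tx 0.02 ty 0.03 tz 2.63
```

View pics/t3.png

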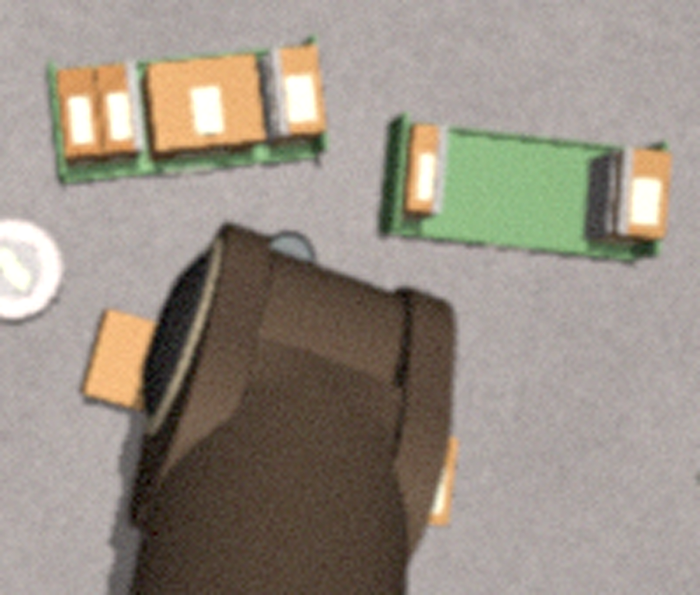

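carton_72 sits in its tray at crop pixels (148–265, 54–153), in line with the filed row to about 2 mm. The arm is now hovering over carton_100.

Call:
play_rows --increments '[{"tx": 0.02,"ty": 0.02,"tz": 0.4,"rx": 0,"ry": 0,"rz": 0,"gripper": 1},{"tx": 0,"ty": 0,"tz": 0.4,"rx": 0,"ry": 0,"rz": 0,"gripper": 1},{"tx": 0,"ty": 0,"tz": 0.4,"rx": 0,"ry": 0,"rz": 0,"gripper": 1},{"tx": 0,"ty": 0,"tz": 0.4,"rx": 0,"ry": 0,"rz": 0,"gripper": 1},{"tx": 0,"ty": 0,"tz": 0.4,"rx": 0,"ry": 0,"rz": 0,"gripper": 1},{"tx": 0,"ty": 0,"tz": 0.4,"rx": 0,"ry": 0,"rz": 0,"gripper": 1},{"tx": 0,"ty": 0,"tz": 0.23,"rx": 0,"ry": 0,"rz": 0,"gripper": 1},{"tx": 0,"ty": 0,"tz": 0,"rx": 0,"ry": 0,"rz": 0,"gripper": 1},{"tx": 0,"ty": 0,"tz": 0,"rx": 0,"ry": 0,"rz": 0,"gripper": 1},{"tx": 0,"ty": 0,"tz": 0,"rx": 0,"ry": 0,"rz": 0,"gripper": 0.2}]' --newtons 30

```text
time_s: 9.47
tcp_pos: [432.1, -97.4, 18.4]
ee_rot: [[0.259, 0.966, 0.001], [0.966, -0.259, -0.0], [0.0, 0.001, -1.0]]
contact_force: [-0.4, -0.1, 0.3]
finger_gap: 75.4
finger_force: 0.0
```

Call:
play_rows --increments '[{"tx": 0,"ty": 0,"tz": 0,"rx": 0,"ry": 0,"rz": 0,"gripper": -1},{"tx": 0,"ty": 0,"tz": 0,"rx": 0,"ry": 0,"rz": 0,"gripper": -1},{"tx": 0,"ty": 0,"tz": 0,"rx": 0,"ry": 0,"rz": 0,"gripper": -1},{"tx": 0,"ty": 0,"tz": 0,"rx": 0,"ry": 0,"rz": 0,"gripper": -1},{"tx": 0,"ty": 0,"tz": 0,"rx": 0,"ry": 0,"rz": 0,"gripper": -1},{"tx": 0,"ty": 0,"tz": 0,"rx": 0,"ry": 0,"rz": 0,"gripper": -1},{"tx": 0,"ty": 0,"tz": 0,"rx": 0,"ry": 0,"rz": 0,"gripper": -1},{"tx": 0,"ty": 0,"tz": 0,"rx": 0,"ry": 0,"rz": 0,"gripper": -1},{"tx": 0,"ty": 0,"tz": 0,"rx": 0,"ry": 0,"rz": 0,"gripper": -1},{"tx": 0,"ty": 0,"tz": 0,"rx": 0,"ry": 0,"rz": 0,"gripper": -1}]' --newtons 40

```text
time_s: 10.3
tcp_pos: [431.9, -97.2, 18.6]
ee_rot: [[0.258, 0.966, 0.001], [0.966, -0.258, 0.0], [0.001, 0.001, -1.0]]
contact_force: [-1.7, -0.7, 5.9]
finger_gap: 58.0
finger_force: 42.3
```

```bash
python3 go.py 556 -338.7 130 -5; python3 - <<'E'
from h import *
o=245-.36
print(ray("top",[(207/3.5+o,103.5/3.5+118)],61))
E
```

```text
t 10.3 at [431.9 -97.2  18.6] yaw -14.97 tilt [0.0014 0.0004] | rz -1.66 tx -5.75 ty 3.62 tz -2.79
[[ 604.16632409 -120.91538426]]
```

Call:
play_rows --increments '[{"tx": 0,"ty": 0,"tz": -0.2,"rx": 0,"ry": 0,"rz": 0,"gripper": -1},{"tx": 0,"ty": 0,"tz": -0.4,"rx": 0,"ry": 0,"rz": 0,"gripper": -1},{"tx": 0,"ty": 0,"tz": -0.5,"rx": 0,"ry": 0,"rz": 0,"gripper": -1},{"tx": 0,"ty": 0,"tz": -0.5,"rx": 0,"ry": 0,"rz": -0.3,"gripper": -1},{"tx": 0,"ty": 0,"tz": -0.5,"rx": 0,"ry": 0,"rz": -0.5,"gripper": -1},{"tx": 0,"ty": 0,"tz": -0.4,"rx": 0,"ry": 0,"rz": -0.5,"gripper": -1},{"tx": 0,"ty": 0,"tz": -0.3,"rx": 0,"ry": 0,"rz": -0.36,"gripper": -1},{"tx": -0.2,"ty": 0.1,"tz": 0,"rx": 0,"ry": 0,"rz": 0,"gripper": -1},{"tx": -0.4,"ty": 0.2,"tz": 0,"rx": 0,"ry": 0,"rz": 0,"gripper": -1},{"tx": -0.5,"ty": 0.3,"tz": 0,"rx": 0,"ry": 0,"rz": 0,"gripper": -1}]' --newtons 40

```text
time_s: 11.13
tcp_pos: [451.2, -142.7, 129.9]
ee_rot: [[0.086, 0.996, 0.0], [0.996, -0.086, 0.001], [0.001, 0.0, -1.0]]
contact_force: [0.5, 1.2, -3.0]
finger_gap: 57.5
finger_force: 43.8
```

Call:
play_rows --increments '[{"tx": -0.6,"ty": 0.4,"tz": 0,"rx": 0,"ry": 0,"rz": 0,"gripper": -1},{"tx": -0.6,"ty": 0.4,"tz": 0,"rx": 0,"ry": 0,"rz": 0,"gripper": -1},{"tx": -0.6,"ty": 0.4,"tz": 0,"rx": 0,"ry": 0,"rz": 0,"gripper": -1},{"tx": -0.6,"ty": 0.4,"tz": 0,"rx": 0,"ry": 0,"rz": 0,"gripper": -1},{"tx": -0.6,"ty": 0.4,"tz": 0,"rx": 0,"ry": 0,"rz": 0,"gripper": -1},{"tx": -0.6,"ty": 0.4,"tz": 0,"rx": 0,"ry": 0,"rz": 0,"gripper": -1},{"tx": -0.5,"ty": 0.3,"tz": 0,"rx": 0,"ry": 0,"rz": 0,"gripper": -1},{"tx": -0.4,"ty": 0.2,"tz": 0,"rx": 0,"ry": 0,"rz": 0,"gripper": -1},{"tx": -0.1,"ty": 0.1,"tz": 0,"rx": 0,"ry": 0,"rz": 0,"gripper": -1},{"tx": 0,"ty": 0,"tz": 0,"rx": 0,"ry": 0,"rz": 0,"gripper": -1}]' --newtons 40

```text
time_s: 11.97
tcp_pos: [554.5, -338.7, 128.8]
ee_rot: [[0.09, 0.996, -0.001], [0.996, -0.09, -0.001], [-0.001, -0.001, -1.0]]
contact_force: [-1.2, -0.1, -2.4]
finger_gap: 57.8
finger_force: 43.8
```

```bash
python3 - <<'E'
from h import *
i=camera_info("wrist"); im=camera("wrist"); cv2.imwrite("pics/w4.png",im); np.savez("w4",mtx=i["mtx"],T=i["T"])
E
python3 go.py 556 -338.7 22 -5
```

```text
t 12.02 at [ 554.3 -337.1  128.8] yaw -5.1 tilt [-0.0013  0.0005] | rz -0.02 tx -0.04 ty 0.05 tz 2.67
```

View pics/w4.png

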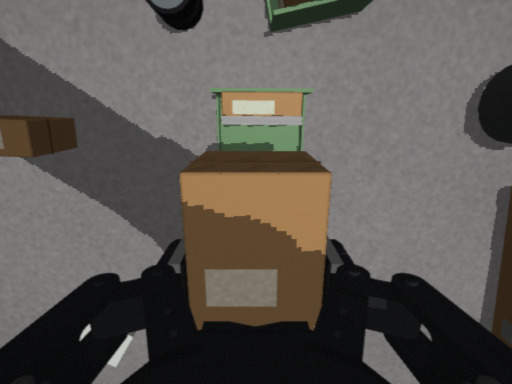

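```bash
python3 - <<'E'
from w import *
print("carton",W("w4",[(182,172),(329,172)],168).mean(0))
print("plate",W("w4",[(221,125),(301,125)],47).mean(0))
print("filed",W("w4",[(222,92),(303,92),(221,117),(302,117)],62).tolist())
E
```

```text
carton [ 558.65 -291.  ]
plate [ 563.8 -280.8]
filed [[538.3, -255.0], [594.9, -260.1], [535.5, -271.8], [593.4, -277.1]]
```

Call:
play_rows --increments '[{"tx": 0,"ty": 0.07,"tz": 0.3,"rx": 0,"ry": 0,"rz": 0,"gripper": -1},{"tx": 0,"ty": 0,"tz": 0.5,"rx": 0,"ry": 0,"rz": 0,"gripper": -1},{"tx": 0,"ty": 0,"tz": 0.5,"rx": 0,"ry": 0,"rz": 0,"gripper": -1},{"tx": 0,"ty": 0,"tz": 0.4,"rx": 0,"ry": 0,"rz": 0,"gripper": -1},{"tx": 0,"ty": 0,"tz": 0.4,"rx": 0,"ry": 0,"rz": 0,"gripper": -1},{"tx": 0,"ty": 0,"tz": 0.3,"rx": 0,"ry": 0,"rz": 0,"gripper": -1},{"tx": 0,"ty": 0,"tz": 0.2,"rx": 0,"ry": 0,"rz": 0,"gripper": -1},{"tx": 0,"ty": 0,"tz": 0,"rx": 0,"ry": 0,"rz": 0,"gripper": -1},{"tx": 0,"ty": 0,"tz": 0,"rx": 0,"ry": 0,"rz": 0,"gripper": -1},{"tx": 0,"ty": 0,"tz": 0,"rx": 0,"ry": 0,"rz": 0,"gripper": -1}]' --newtons 40

```text
time_s: 12.85
tcp_pos: [558.2, -337.4, 26.5]
ee_rot: [[0.087, 0.996, 0.001], [0.996, -0.087, -0.001], [-0.0, 0.001, -1.0]]
contact_force: [0.1, 0.2, -1.8]
finger_gap: 57.2
finger_force: 43.8
```

Call:
play_rows --increments '[{"tx": 0,"ty": 0,"tz": 0.08,"rx": 0,"ry": 0,"rz": 0,"gripper": -1},{"tx": 0,"ty": 0,"tz": 0.04,"rx": 0,"ry": 0,"rz": 0,"gripper": -1},{"tx": 0,"ty": 0,"tz": 0,"rx": 0,"ry": 0,"rz": 0,"gripper": -1},{"tx": 0,"ty": 0,"tz": 0,"rx": 0,"ry": 0,"rz": 0,"gripper": 0.5},{"tx": 0,"ty": 0,"tz": 0,"rx": 0,"ry": 0,"rz": 0,"gripper": 0.8},{"tx": 0,"ty": 0,"tz": 0,"rx": 0,"ry": 0,"rz": 0,"gripper": 0.8},{"tx": 0,"ty": 0,"tz": 0,"rx": 0,"ry": 0,"rz": 0,"gripper": 0.8},{"tx": 0,"ty": 0,"tz": -0.4,"rx": 0,"ry": 0,"rz": 0,"gripper": 1},{"tx": 0,"ty": 0,"tz": -0.8,"rx": 0,"ry": 0,"rz": 0,"gripper": 1},{"tx": 0,"ty": 0,"tz": -0.8,"rx": 0,"ry": 0,"rz": 0,"gripper": 1}]' --newtons 30

```text
time_s: 13.68
tcp_pos: [556.7, -336.7, 100.5]
ee_rot: [[0.088, 0.996, -0.003], [0.996, -0.088, 0.001], [0.001, -0.003, -1.0]]
contact_force: [1.2, -0.5, 0.3]
finger_gap: 85.2
finger_force: 0.0
```

```bash
python3 go.py 360.8 -268.5 120 -7.2
```

```text
t 13.68 at [ 556.7 -336.7  100.5] yaw -5.02 tilt [-0.003   0.0011] | rz 0.36 tx 1.08 ty -5.07 tz -0.49
```

Call:
play_rows --increments '[{"tx": 0,"ty": 0,"tz": -0.3,"rx": 0,"ry": 0,"rz": 0.36,"gripper": 1},{"tx": 0.12,"ty": -0.5,"tz": -0.1,"rx": 0,"ry": 0,"rz": 0,"gripper": 1},{"tx": 0.15,"ty": -0.7,"tz": 0,"rx": 0,"ry": 0,"rz": 0,"gripper": 1},{"tx": 0.15,"ty": -0.7,"tz": 0,"rx": 0,"ry": 0,"rz": 0,"gripper": 1},{"tx": 0.15,"ty": -0.7,"tz": 0,"rx": 0,"ry": 0,"rz": 0,"gripper": 1},{"tx": 0.15,"ty": -0.7,"tz": 0,"rx": 0,"ry": 0,"rz": 0,"gripper": 1},{"tx": 0.15,"ty": -0.7,"tz": 0,"rx": 0,"ry": 0,"rz": 0,"gripper": 1},{"tx": 0.1,"ty": -0.6,"tz": 0,"rx": 0,"ry": 0,"rz": 0,"gripper": 1},{"tx": 0.1,"ty": -0.4,"tz": 0,"rx": 0,"ry": 0,"rz": 0,"gripper": 1},{"tx": 0,"ty": 0,"tz": 0,"rx": 0,"ry": 0,"rz": 0,"gripper": 1}]' --newtons 30

```text
time_s: 14.52
tcp_pos: [361.1, -268.5, 116.8]
ee_rot: [[0.127, 0.992, -0.001], [0.992, -0.127, 0.002], [0.002, -0.002, -1.0]]
contact_force: [-0.8, 0.7, 0.2]
finger_gap: 85.4
finger_force: 0.0
```

```bash
python3 - <<'E'
from h import *
i=camera_info("wrist"); im=camera("wrist"); cv2.imwrite("pics/w5.png",im); np.savez("w5",mtx=i["mtx"],T=i["T"])
cv2.imwrite("pics/t5.png",cv2.convertScaleAbs(cv2.resize(camera("top")[118:288,245:445],None,fx=3.5,fy=3.5,interpolation=cv2.INTER_CUBIC),alpha=1.6))
E
python3 go.py 360.8 -268.5 18 -7.2
```

```text
t 14.62 at [ 365.  -269.8  117.3] yaw -7.19 tilt [ 0.0015 -0.    ] | rz 0.0 tx 0.02 ty -0.11 tz 2.48
```

View pics/t5.png

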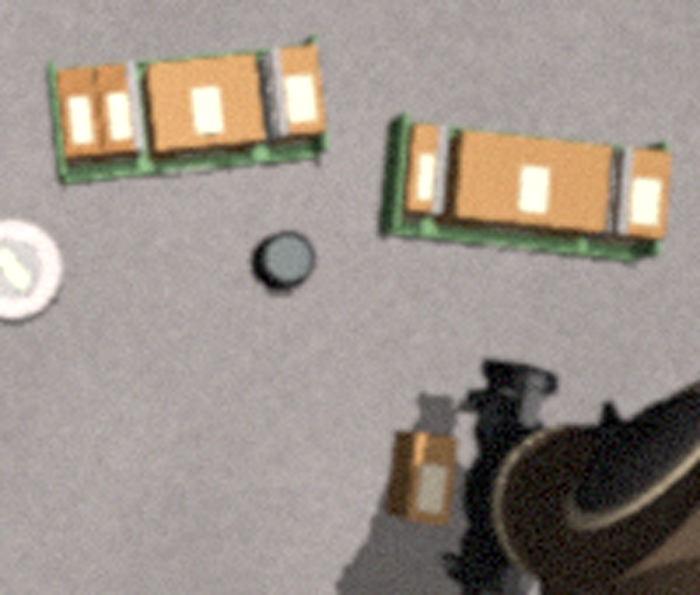

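View pics/w5.png

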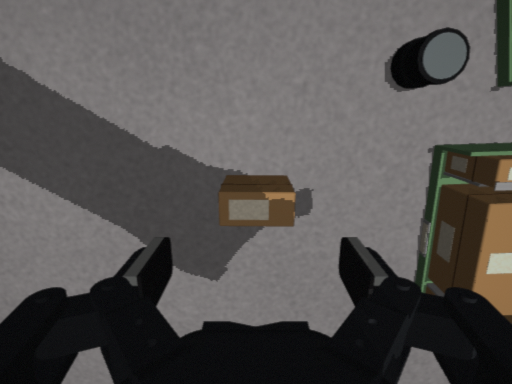

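Both placed cartons sit square in their trays, and the loupe at (285,260) and the film can have not moved. The wrist view shows carton_28 with its lid at (220–294, 192–226).

```bash
python3 - <<'E'
from w import *
p=W("w5",[(220,191),(293,191),(294,226),(219,226)],58); print(p.tolist(),p.mean(0))
o=245-.36
print(ray("top",[(x/3.5+o,y/3.5+118) for x,y in[(457,132),(612,147),(608,234),(452,220)]],61).mean(0))
E
python3 go.py 360.8 -268.5 18 -7.2
```

```text
[[336.3, -253.1], [390.1, -260.0], [388.3, -288.1], [331.0, -280.8]] [ 361.425 -270.5  ]
[ 554.93636557 -336.265426  ]
t 14.62 at [ 365.  -269.8  117.3] yaw -7.19 tilt [ 0.0015 -0.    ] | rz 0.0 tx 0.02 ty -0.11 tz 2.48
```

Call:
play_rows --increments '[{"tx": 0,"ty": -0.08,"tz": 0.4,"rx": 0,"ry": 0,"rz": 0,"gripper": 1},{"tx": 0,"ty": 0,"tz": 0.4,"rx": 0,"ry": 0,"rz": 0,"gripper": 1},{"tx": 0,"ty": 0,"tz": 0.4,"rx": 0,"ry": 0,"rz": 0,"gripper": 1},{"tx": 0,"ty": 0,"tz": 0.4,"rx": 0,"ry": 0,"rz": 0,"gripper": 1},{"tx": 0,"ty": 0,"tz": 0.4,"rx": 0,"ry": 0,"rz": 0,"gripper": 1},{"tx": 0,"ty": 0,"tz": 0.3,"rx": 0,"ry": 0,"rz": 0,"gripper": 1},{"tx": 0,"ty": 0,"tz": 0.16,"rx": 0,"ry": 0,"rz": 0,"gripper": 1},{"tx": 0,"ty": 0,"tz": 0,"rx": 0,"ry": 0,"rz": 0,"gripper": 1},{"tx": 0,"ty": 0,"tz": 0,"rx": 0,"ry": 0,"rz": 0,"gripper": 0.5},{"tx": 0,"ty": 0,"tz": 0,"rx": 0,"ry": 0,"rz": 0,"gripper": 0.2}]' --newtons 25

```text
time_s: 15.45
tcp_pos: [362.1, -269.8, 19.0]
ee_rot: [[0.125, 0.992, 0.001], [0.992, -0.125, -0.001], [-0.0, 0.001, -1.0]]
contact_force: [0.1, -0.8, -0.9]
finger_gap: 63.9
finger_force: 0.0
```

Call:
play_rows --increments '[{"tx": 0,"ty": 0,"tz": 0,"rx": 0,"ry": 0,"rz": 0,"gripper": -1},{"tx": 0,"ty": 0,"tz": 0,"rx": 0,"ry": 0,"rz": 0,"gripper": -1},{"tx": 0,"ty": 0,"tz": 0,"rx": 0,"ry": 0,"rz": 0,"gripper": -1},{"tx": 0,"ty": 0,"tz": 0,"rx": 0,"ry": 0,"rz": 0,"gripper": -1},{"tx": 0,"ty": 0,"tz": 0,"rx": 0,"ry": 0,"rz": 0,"gripper": -1},{"tx": 0,"ty": 0,"tz": 0,"rx": 0,"ry": 0,"rz": 0,"gripper": -1},{"tx": 0,"ty": 0,"tz": 0,"rx": 0,"ry": 0,"rz": 0,"gripper": -1},{"tx": 0,"ty": 0,"tz": 0,"rx": 0,"ry": 0,"rz": 0,"gripper": -1},{"tx": 0,"ty": 0,"tz": 0,"rx": 0,"ry": 0,"rz": 0,"gripper": -1},{"tx": 0,"ty": 0,"tz": 0,"rx": 0,"ry": 0,"rz": 0,"gripper": -1}]' --newtons 25

```text
time_s: 16.28
tcp_pos: [362.1, -269.7, 19.2]
ee_rot: [[0.125, 0.992, 0.002], [0.992, -0.125, -0.001], [-0.0, 0.002, -1.0]]
contact_force: [-0.7, -0.2, 7.4]
finger_gap: 57.6
finger_force: 27.5
```

```bash
python3 go.py 615 108.2 130 -4.9
```

```text
t 16.28 at [ 362.1 -269.7   19.2] yaw -7.18 tilt [ 0.0016 -0.0006] | rz -0.38 tx 9.95 ty 5.49 tz -2.77
```

Call:
play_rows --increments '[{"tx": 0,"ty": 0,"tz": -0.2,"rx": 0,"ry": 0,"rz": 0,"gripper": -1},{"tx": 0,"ty": 0,"tz": -0.4,"rx": 0,"ry": 0,"rz": 0,"gripper": -1},{"tx": 0,"ty": 0,"tz": -0.5,"rx": 0,"ry": 0,"rz": -0.38,"gripper": -1},{"tx": 0,"ty": 0,"tz": -0.5,"rx": 0,"ry": 0,"rz": 0,"gripper": -1},{"tx": 0,"ty": 0,"tz": -0.5,"rx": 0,"ry": 0,"rz": 0,"gripper": -1},{"tx": 0,"ty": 0,"tz": -0.4,"rx": 0,"ry": 0,"rz": 0,"gripper": -1},{"tx": 0.2,"ty": 0.1,"tz": -0.3,"rx": 0,"ry": 0,"rz": 0,"gripper": -1},{"tx": 0.4,"ty": 0.2,"tz": 0,"rx": 0,"ry": 0,"rz": 0,"gripper": -1},{"tx": 0.6,"ty": 0.35,"tz": 0,"rx": 0,"ry": 0,"rz": 0,"gripper": -1},{"tx": 0.7,"ty": 0.4,"tz": 0,"rx": 0,"ry": 0,"rz": 0,"gripper": -1}]' --newtons 25

```text
time_s: 17.12
tcp_pos: [409.6, -197.4, 131.5]
ee_rot: [[0.088, 0.996, 0.001], [0.996, -0.088, -0.0], [-0.0, 0.001, -1.0]]
contact_force: [0.9, 0.1, -0.6]
finger_gap: 57.7
finger_force: 27.0
```

Call:
play_rows --increments '[{"tx": 0.8,"ty": 0.45,"tz": 0,"rx": 0,"ry": 0,"rz": 0,"gripper": -1},{"tx": 0.8,"ty": 0.45,"tz": 0,"rx": 0,"ry": 0,"rz": 0,"gripper": -1},{"tx": 0.8,"ty": 0.45,"tz": 0,"rx": 0,"ry": 0,"rz": 0,"gripper": -1},{"tx": 0.8,"ty": 0.45,"tz": 0,"rx": 0,"ry": 0,"rz": 0,"gripper": -1},{"tx": 0.8,"ty": 0.45,"tz": 0,"rx": 0,"ry": 0,"rz": 0,"gripper": -1},{"tx": 0.8,"ty": 0.45,"tz": 0,"rx": 0,"ry": 0,"rz": 0,"gripper": -1},{"tx": 0.8,"ty": 0.45,"tz": 0,"rx": 0,"ry": 0,"rz": 0,"gripper": -1},{"tx": 0.8,"ty": 0.45,"tz": 0,"rx": 0,"ry": 0,"rz": 0,"gripper": -1},{"tx": 0.7,"ty": 0.4,"tz": 0,"rx": 0,"ry": 0,"rz": 0,"gripper": -1},{"tx": 0.5,"ty": 0.25,"tz": 0,"rx": 0,"ry": 0,"rz": 0,"gripper": -1}]' --newtons 25

```text
time_s: 17.95
tcp_pos: [606.2, 94.8, 130.8]
ee_rot: [[0.082, 0.997, 0.0], [0.997, -0.082, 0.001], [0.001, 0.0, -1.0]]
contact_force: [-0.1, 0.3, -0.6]
finger_gap: 57.9
finger_force: 27.0
```

```bash
python3 go.py 615 108.2 110 -4.9
```

```text
t 17.95 at [606.2  94.8 130.8] yaw -4.73 tilt [0.0004 0.0006] | rz 0.03 tx 0.35 ty 0.19 tz 0.52
```

Call:
play_rows --increments '[{"tx": 0.2,"ty": 0.1,"tz": 0,"rx": 0,"ry": 0,"rz": 0,"gripper": -1},{"tx": 0.1,"ty": 0.1,"tz": 0.2,"rx": 0,"ry": 0,"rz": 0,"gripper": -1},{"tx": 0,"ty": 0,"tz": 0.3,"rx": 0,"ry": 0,"rz": 0,"gripper": -1},{"tx": 0,"ty": 0,"tz": 0.3,"rx": 0,"ry": 0,"rz": 0,"gripper": -1},{"tx": 0,"ty": 0,"tz": 0.2,"rx": 0,"ry": 0,"rz": 0,"gripper": -1},{"tx": 0,"ty": 0,"tz": 0,"rx": 0,"ry": 0,"rz": 0,"gripper": -1},{"tx": 0,"ty": 0,"tz": 0,"rx": 0,"ry": 0,"rz": 0,"gripper": -1},{"tx": 0,"ty": 0,"tz": 0,"rx": 0,"ry": 0,"rz": 0,"gripper": -1},{"tx": 0,"ty": 0,"tz": 0,"rx": 0,"ry": 0,"rz": 0,"gripper": -1},{"tx": 0,"ty": 0,"tz": 0,"rx": 0,"ry": 0,"rz": 0,"gripper": -1}]' --newtons 25

```text
time_s: 18.78
tcp_pos: [614.5, 102.3, 91.1]
ee_rot: [[0.086, 0.996, 0.001], [0.996, -0.086, 0.0], [0.0, 0.001, -1.0]]
contact_force: [-0.1, -0.3, -0.1]
finger_gap: 57.7
finger_force: 27.0
```

```bash
python3 - <<'E'
from h import *
i=camera_info("wrist"); im=camera("wrist"); cv2.imwrite("pics/w6.png",im); np.savez("w6",mtx=i["mtx"],T=i["T"])
E
python3 go.py 615 108.2 22 -4.9
```

```text
t 18.83 at [614.4 102.4  91. ] yaw -4.9 tilt [0.0009 0.0004] | rz -0.0 tx 0.14 ty 0.0 tz 1.73
```

View pics/w6.png

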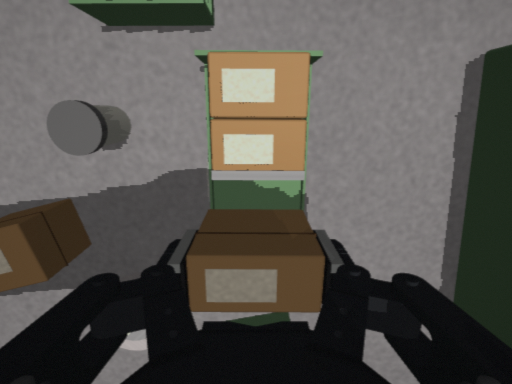

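```bash
python3 - <<'E'
from w import *
print("carton",W("w6",[(189,234),(322,234)],129.8).tolist())
print("plate",W("w6",[(211,180),(304,180)],47).mean(0))
p=W("w6",[(211,170),(306,170),(210,54),(308,53)],62);print("filed",p[:2].mean(0),p[2:].mean(0))
E
```

```text
carton [[589.5, 126.9], [642.8, 122.3]]
plate [617.8 126.2]
filed [619.15 136.25] [624.85 202.  ]
```

```bash
python3 - <<'E'
from h import *
d=np.load("w6.npz");K,T=d["mtx"],d["T"]
def pr(p): q=np.linalg.inv(T)@np.r_[p,1]; q=K@q[:3]; return (q[:2]/q[2]).round(0).tolist()
a=np.radians(-4.9); X=np.array([np.cos(a),np.sin(a)]);Y=np.array([-X[1],X[0]])
for z in(129.8,71.8):
  for sx,sy in((-1,1),(1,1),(1,-1),(-1,-1)): print(z,pr(np.r_[np.array([614.4,102.4])+X*29*sx+Y*14*sy,z]))
im=cv2.imread("pics/w6.png"); print(im[200:330:3,255].tolist())
E
```

```text
129.8 [185.0, 253.0]
129.8 [327.0, 252.0]
129.8 [322.0, 310.0]
129.8 [190.0, 310.0]
71.8 [208.0, 206.0]
71.8 [303.0, 206.0]
71.8 [301.0, 248.0]
71.8 [210.0, 248.0]
[[55, 78, 58], [55, 78, 57], [55, 77, 58], [40, 59, 62], [30, 49, 64], [32, 49, 65], [31, 49, 64], [30, 48, 65], [31, 49, 64], [33, 51, 65], [30, 49, 64], [20, 31, 43], [30, 49, 64], [31, 49, 64], [30, 49, 63], [31, 49, 64], [32, 50, 65], [32, 49, 65], [34, 50, 68], [44, 69, 90], [45, 70, 92], [44, 70, 92], [45, 70, 92], [83, 99, 109], [107, 119, 125], [109, 121, 127], [104, 116, 123], [102, 114, 120], [107, 119, 125], [108, 120, 126], [109, 122, 129], [108, 122, 128], [106, 118, 124], [101, 113, 119], [67, 87, 103], [45, 70, 92], [45, 70, 92], [51, 70, 88], [124, 124, 128], [39, 55, 42], [39, 55, 41], [40, 56, 41], [23, 29, 22], [14, 12, 10]]
```

```bash
python3 - <<'E'
from w import *
im=cv2.imread("pics/w6.png")
print(im[306:330,240].tolist()); print(im[160:190,256].tolist())
print(W("w6",[(255,311),(255,314),(255,317),(255,171),(255,180)],47).tolist())
E
```

```text
[[46, 71, 92], [44, 69, 91], [44, 69, 91], [45, 69, 92], [45, 69, 92], [52, 69, 87], [103, 107, 115], [129, 129, 134], [129, 130, 134], [128, 128, 132], [129, 129, 132], [123, 124, 126], [68, 74, 70], [40, 56, 43], [39, 55, 41], [39, 57, 42], [38, 55, 40], [27, 35, 27], [16, 16, 13], [14, 12, 12], [17, 17, 16], [17, 15, 14], [15, 12, 11], [15, 14, 14]]
[[180, 202, 204], [184, 206, 204], [188, 208, 203], [181, 202, 199], [107, 142, 171], [84, 127, 165], [84, 128, 166], [84, 128, 167], [84, 128, 167], [86, 127, 165], [103, 126, 145], [148, 150, 153], [154, 155, 156], [153, 153, 155], [152, 151, 152], [149, 150, 152], [148, 149, 150], [150, 150, 152], [152, 153, 155], [150, 152, 152], [120, 145, 123], [102, 141, 108], [98, 137, 103], [97, 135, 103], [84, 118, 88], [61, 85, 63], [55, 79, 58], [55, 78, 58], [56, 78, 58], [56, 79, 58]]
[[607.0, 20.8], [606.7, 18.0], [606.5, 15.2], [616.6, 132.6], [616.1, 126.4]]
```

Call:
play_rows --increments '[{"tx": 0.06,"ty": 0.01,"tz": 0,"rx": 0,"ry": 0,"rz": 0,"gripper": -1},{"tx": 0.05,"ty": 0,"tz": 0,"rx": 0,"ry": 0,"rz": 0,"gripper": -1},{"tx": 0,"ty": 0,"tz": 0.1,"rx": 0,"ry": 0,"rz": 0,"gripper": -1},{"tx": 0,"ty": 0,"tz": 0.3,"rx": 0,"ry": 0,"rz": 0,"gripper": -1},{"tx": 0,"ty": 0,"tz": 0.4,"rx": 0,"ry": 0,"rz": 0,"gripper": -1},{"tx": 0,"ty": 0,"tz": 0.4,"rx": 0,"ry": 0,"rz": 0,"gripper": -1},{"tx": 0,"ty": 0,"tz": 0.3,"rx": 0,"ry": 0,"rz": 0,"gripper": -1},{"tx": 0,"ty": 0,"tz": 0.17,"rx": 0,"ry": 0,"rz": 0,"gripper": -1},{"tx": 0,"ty": 0,"tz": 0,"rx": 0,"ry": 0,"rz": 0,"gripper": -1},{"tx": 0,"ty": 0,"tz": 0,"rx": 0,"ry": 0,"rz": 0,"gripper": -1}]' --newtons 25

```text
time_s: 19.67
tcp_pos: [614.8, 106.6, 23.1]
ee_rot: [[0.086, 0.996, -0.001], [0.996, -0.086, -0.0], [-0.0, -0.001, -1.0]]
contact_force: [-0.1, -0.5, -1.5]
finger_gap: 57.8
finger_force: 27.8
```

Call:
play_rows --increments '[{"tx": 0,"ty": 0,"tz": 0.03,"rx": 0,"ry": 0,"rz": 0,"gripper": -1},{"tx": 0,"ty": 0,"tz": 0,"rx": 0,"ry": 0,"rz": 0,"gripper": -1},{"tx": 0,"ty": 0,"tz": 0,"rx": 0,"ry": 0,"rz": 0,"gripper": 0.5},{"tx": 0,"ty": 0,"tz": 0,"rx": 0,"ry": 0,"rz": 0,"gripper": 0.8},{"tx": 0,"ty": 0,"tz": 0,"rx": 0,"ry": 0,"rz": 0,"gripper": 0.8},{"tx": 0,"ty": 0,"tz": 0,"rx": 0,"ry": 0,"rz": 0,"gripper": 0.8},{"tx": 0,"ty": 0,"tz": -0.2,"rx": 0,"ry": 0,"rz": 0,"gripper": 1},{"tx": 0,"ty": 0,"tz": -0.6,"rx": 0,"ry": 0,"rz": 0,"gripper": 1},{"tx": 0,"ty": 0,"tz": -0.8,"rx": 0,"ry": 0,"rz": 0,"gripper": 1},{"tx": 0,"ty": 0,"tz": -0.8,"rx": 0,"ry": 0,"rz": 0,"gripper": 1}]' --newtons 25

```text
time_s: 20.5
tcp_pos: [614.3, 106.5, 119.6]
ee_rot: [[0.086, 0.996, -0.001], [0.996, -0.086, -0.001], [-0.001, -0.001, -1.0]]
contact_force: [0.5, 0.5, -0.1]
finger_gap: 85.1
finger_force: 0.0
```

```bash
python3 go.py 428.8 85.7 120 10.2
```

```text
t 20.5 at [614.3 106.5 119.6] yaw -4.92 tilt [-0.0014 -0.0007] | rz -2.52 tx 0.31 ty -4.66 tz -0.01
```

Call:
play_rows --increments '[{"tx": 0,"ty": 0,"tz": 0,"rx": 0,"ry": 0,"rz": -0.85,"gripper": 1},{"tx": 0,"ty": 0,"tz": 0,"rx": 0,"ry": 0,"rz": -0.85,"gripper": 1},{"tx": 0,"ty": 0,"tz": 0,"rx": 0,"ry": 0,"rz": -0.82,"gripper": 1},{"tx": 0.05,"ty": -0.7,"tz": 0,"rx": 0,"ry": 0,"rz": 0,"gripper": 1},{"tx": 0.05,"ty": -0.8,"tz": 0,"rx": 0,"ry": 0,"rz": 0,"gripper": 1},{"tx": 0.05,"ty": -0.8,"tz": 0,"rx": 0,"ry": 0,"rz": 0,"gripper": 1},{"tx": 0.05,"ty": -0.8,"tz": 0,"rx": 0,"ry": 0,"rz": 0,"gripper": 1},{"tx": 0.05,"ty": -0.8,"tz": 0,"rx": 0,"ry": 0,"rz": 0,"gripper": 1},{"tx": 0.05,"ty": -0.6,"tz": 0,"rx": 0,"ry": 0,"rz": 0,"gripper": 1},{"tx": 0,"ty": -0.16,"tz": 0,"rx": 0,"ry": 0,"rz": 0,"gripper": 1}]' --newtons 25

```text
time_s: 21.33
tcp_pos: [425.3, 84.9, 118.7]
ee_rot: [[-0.177, 0.984, -0.003], [0.984, 0.177, 0.001], [0.001, -0.003, -1.0]]
contact_force: [0.4, 0.4, -0.4]
finger_gap: 85.5
finger_force: 0.0
```

```bash
python3 - <<'E'
from h import *
for k in range(3): im=camera("wrist")
E
python3 go.py 428.8 85.7 18.5 10.2
```

```text
t 21.48 at [430.2  85.9 119.4] yaw 10.24 tilt [0.002  0.0011] | rz 0.01 tx 0.0 ty -0.04 tz 2.52
```

Call:
play_rows --increments '[{"tx": 0,"ty": -0.02,"tz": 0.4,"rx": 0,"ry": 0,"rz": 0,"gripper": 1},{"tx": 0,"ty": 0,"tz": 0.4,"rx": 0,"ry": 0,"rz": 0,"gripper": 1},{"tx": 0,"ty": 0,"tz": 0.4,"rx": 0,"ry": 0,"rz": 0,"gripper": 1},{"tx": 0,"ty": 0,"tz": 0.4,"rx": 0,"ry": 0,"rz": 0,"gripper": 1},{"tx": 0,"ty": 0,"tz": 0.4,"rx": 0,"ry": 0,"rz": 0,"gripper": 1},{"tx": 0,"ty": 0,"tz": 0.3,"rx": 0,"ry": 0,"rz": 0,"gripper": 1},{"tx": 0,"ty": 0,"tz": 0.2,"rx": 0,"ry": 0,"rz": 0,"gripper": 1},{"tx": 0,"ty": 0,"tz": 0,"rx": 0,"ry": 0,"rz": 0,"gripper": 1},{"tx": 0,"ty": 0,"tz": 0,"rx": 0,"ry": 0,"rz": 0,"gripper": 0.5},{"tx": 0,"ty": 0,"tz": 0,"rx": 0,"ry": 0,"rz": 0,"gripper": 0.2}]' --newtons 30

```text
time_s: 22.32
tcp_pos: [429.5, 85.4, 19.0]
ee_rot: [[-0.177, 0.984, 0.001], [0.984, 0.177, 0.0], [0.0, 0.001, -1.0]]
contact_force: [-0.4, 0.8, 0.1]
finger_gap: 64.0
finger_force: 0.0
```

Call:
play_rows --increments '[{"tx": 0,"ty": 0,"tz": 0,"rx": 0,"ry": 0,"rz": 0,"gripper": -1},{"tx": 0,"ty": 0,"tz": 0,"rx": 0,"ry": 0,"rz": 0,"gripper": -1},{"tx": 0,"ty": 0,"tz": 0,"rx": 0,"ry": 0,"rz": 0,"gripper": -1},{"tx": 0,"ty": 0,"tz": 0,"rx": 0,"ry": 0,"rz": 0,"gripper": -1},{"tx": 0,"ty": 0,"tz": 0,"rx": 0,"ry": 0,"rz": 0,"gripper": -1},{"tx": 0,"ty": 0,"tz": 0,"rx": 0,"ry": 0,"rz": 0,"gripper": -1},{"tx": 0,"ty": 0,"tz": 0,"rx": 0,"ry": 0,"rz": 0,"gripper": -1},{"tx": 0,"ty": 0,"tz": 0,"rx": 0,"ry": 0,"rz": 0,"gripper": -1},{"tx": 0,"ty": 0,"tz": 0,"rx": 0,"ry": 0,"rz": 0,"gripper": -1},{"tx": 0,"ty": 0,"tz": 0,"rx": 0,"ry": 0,"rz": 0,"gripper": -1}]' --newtons 30

```text
time_s: 23.15
tcp_pos: [429.4, 85.6, 19.2]
ee_rot: [[-0.177, 0.984, 0.002], [0.984, 0.177, 0.001], [0.0, 0.002, -1.0]]
contact_force: [-0.4, -0.4, 7.4]
finger_gap: 57.7
finger_force: 33.0
```

```bash
python3 go.py 564 340 130 -4.5
```

```text
t 23.15 at [429.4  85.6  19.2] yaw 10.22 tilt [0.0019 0.0007] | rz 2.45 tx 6.6 ty 2.85 tz -2.77
```

Call:
play_rows --increments '[{"tx": 0,"ty": 0,"tz": -0.2,"rx": 0,"ry": 0,"rz": 0,"gripper": -1},{"tx": 0,"ty": 0,"tz": -0.4,"rx": 0,"ry": 0,"rz": 0,"gripper": -1},{"tx": 0,"ty": 0,"tz": -0.5,"rx": 0,"ry": 0,"rz": 0,"gripper": -1},{"tx": 0,"ty": 0,"tz": -0.5,"rx": 0,"ry": 0,"rz": 0.5,"gripper": -1},{"tx": 0,"ty": 0,"tz": -0.5,"rx": 0,"ry": 0,"rz": 0.7,"gripper": -1},{"tx": 0,"ty": 0,"tz": -0.4,"rx": 0,"ry": 0,"rz": 0.7,"gripper": -1},{"tx": 0,"ty": 0,"tz": -0.3,"rx": 0,"ry": 0,"rz": 0.55,"gripper": -1},{"tx": 0.2,"ty": 0.1,"tz": 0,"rx": 0,"ry": 0,"rz": 0,"gripper": -1},{"tx": 0.4,"ty": 0.2,"tz": 0,"rx": 0,"ry": 0,"rz": 0,"gripper": -1},{"tx": 0.6,"ty": 0.25,"tz": 0,"rx": 0,"ry": 0,"rz": 0,"gripper": -1}]' --newtons 30

```text
time_s: 23.98
tcp_pos: [453.8, 131.2, 130.5]
ee_rot: [[0.078, 0.997, -0.001], [0.997, -0.078, 0.0], [0.0, -0.001, -1.0]]
contact_force: [0.4, 0.0, -1.0]
finger_gap: 57.7
finger_force: 32.6
```

Call:
play_rows --increments '[{"tx": 0.7,"ty": 0.3,"tz": 0,"rx": 0,"ry": 0,"rz": 0,"gripper": -1},{"tx": 0.7,"ty": 0.3,"tz": 0,"rx": 0,"ry": 0,"rz": 0,"gripper": -1},{"tx": 0.7,"ty": 0.3,"tz": 0,"rx": 0,"ry": 0,"rz": 0,"gripper": -1},{"tx": 0.7,"ty": 0.3,"tz": 0,"rx": 0,"ry": 0,"rz": 0,"gripper": -1},{"tx": 0.7,"ty": 0.3,"tz": 0,"rx": 0,"ry": 0,"rz": 0,"gripper": -1},{"tx": 0.7,"ty": 0.3,"tz": 0,"rx": 0,"ry": 0,"rz": 0,"gripper": -1},{"tx": 0.6,"ty": 0.25,"tz": 0,"rx": 0,"ry": 0,"rz": 0,"gripper": -1},{"tx": 0.4,"ty": 0.15,"tz": 0,"rx": 0,"ry": 0,"rz": 0,"gripper": -1},{"tx": 0.2,"ty": 0.1,"tz": 0,"rx": 0,"ry": 0,"rz": 0,"gripper": -1},{"tx": 0,"ty": 0,"tz": 0,"rx": 0,"ry": 0,"rz": 0,"gripper": -1}]' --newtons 30

```text
time_s: 24.82
tcp_pos: [562.3, 341.9, 129.0]
ee_rot: [[0.074, 0.997, -0.001], [0.997, -0.074, -0.0], [-0.0, -0.001, -1.0]]
contact_force: [-0.5, -0.1, -2.1]
finger_gap: 57.7
finger_force: 32.6
```

Call:
play_rows --increments '[{"tx": 0,"ty": 0,"tz": 0.2,"rx": 0,"ry": 0,"rz": 0,"gripper": -1},{"tx": 0,"ty": 0,"tz": 0.3,"rx": 0,"ry": 0,"rz": 0,"gripper": -1},{"tx": 0,"ty": 0,"tz": 0.3,"rx": 0,"ry": 0,"rz": 0,"gripper": -1},{"tx": 0,"ty": 0,"tz": 0.2,"rx": 0,"ry": 0,"rz": 0,"gripper": -1},{"tx": 0,"ty": 0,"tz": 0,"rx": 0,"ry": 0,"rz": 0,"gripper": -1},{"tx": 0,"ty": 0,"tz": 0,"rx": 0,"ry": 0,"rz": 0,"gripper": -1},{"tx": 0,"ty": 0,"tz": 0,"rx": 0,"ry": 0,"rz": 0,"gripper": -1},{"tx": 0,"ty": 0,"tz": 0,"rx": 0,"ry": 0,"rz": 0,"gripper": -1},{"tx": 0,"ty": 0,"tz": 0,"rx": 0,"ry": 0,"rz": 0,"gripper": -1},{"tx": 0,"ty": 0,"tz": 0,"rx": 0,"ry": 0,"rz": 0,"gripper": -1}]' --newtons 30

```text
time_s: 25.65
tcp_pos: [563.0, 339.9, 91.0]
ee_rot: [[0.078, 0.997, 0.001], [0.997, -0.078, 0.001], [0.001, 0.001, -1.0]]
contact_force: [0.8, 0.1, -0.4]
finger_gap: 57.9
finger_force: 32.6
```

```bash
python3 - <<'E'
from h import *
i=camera_info("wrist"); im=camera("wrist"); cv2.imwrite("pics/w7.png",im); np.savez("w7",mtx=i["mtx"],T=i["T"])
E
python3 go.py 564 340 22 -4.5
```

```text
t 25.7 at [563.  339.8  90.9] yaw -4.47 tilt [0.0006 0.0005] | rz 0.0 tx 0.01 ty 0.03 tz 1.72
```

View pics/w7.png

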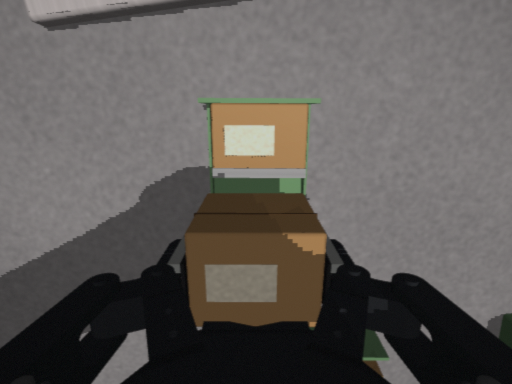

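```bash
python3 - <<'E'
from w import *
print("carton",W("w7",[(187,234),(326,234)],129.8).mean(0))
print("plate",W("w7",[(213,178),(305,178)],47).mean(0))
p=W("w7",[(212,103),(307,103),(213,169),(306,169)],62);print("filed",p[:2].mean(0),p[2:].mean(0))
E
```

```text
carton [564.95 362.15]
plate [567.3  365.15]
filed [571.  413.4] [568.1  374.45]
```

Call:
play_rows --increments '[{"tx": -0.04,"ty": 0.02,"tz": 0,"rx": 0,"ry": 0,"rz": 0,"gripper": -1},{"tx": -0.03,"ty": 0.02,"tz": 0,"rx": 0,"ry": 0,"rz": 0,"gripper": -1},{"tx": 0,"ty": 0,"tz": 0.1,"rx": 0,"ry": 0,"rz": 0,"gripper": -1},{"tx": 0,"ty": 0,"tz": 0.3,"rx": 0,"ry": 0,"rz": 0,"gripper": -1},{"tx": 0,"ty": 0,"tz": 0.4,"rx": 0,"ry": 0,"rz": 0,"gripper": -1},{"tx": 0,"ty": 0,"tz": 0.4,"rx": 0,"ry": 0,"rz": 0,"gripper": -1},{"tx": 0,"ty": 0,"tz": 0.3,"rx": 0,"ry": 0,"rz": 0,"gripper": -1},{"tx": 0,"ty": 0,"tz": 0.17,"rx": 0,"ry": 0,"rz": 0,"gripper": -1},{"tx": 0,"ty": 0,"tz": 0,"rx": 0,"ry": 0,"rz": 0,"gripper": -1},{"tx": 0,"ty": 0,"tz": 0,"rx": 0,"ry": 0,"rz": 0,"gripper": -1}]' --newtons 30

```text
time_s: 26.53
tcp_pos: [564.1, 336.6, 23.2]
ee_rot: [[0.078, 0.997, -0.0], [0.997, -0.078, -0.0], [-0.0, -0.0, -1.0]]
contact_force: [0.7, 0.4, -1.2]
finger_gap: 57.4
finger_force: 33.4
```

Release, rise, then retreat toward +y to clear the top view.

Call:
play_rows --increments '[{"tx": 0,"ty": 0,"tz": 0.03,"rx": 0,"ry": 0,"rz": 0,"gripper": -1},{"tx": 0,"ty": 0,"tz": 0,"rx": 0,"ry": 0,"rz": 0,"gripper": -1},{"tx": 0,"ty": 0,"tz": 0,"rx": 0,"ry": 0,"rz": 0,"gripper": 0.5},{"tx": 0,"ty": 0,"tz": 0,"rx": 0,"ry": 0,"rz": 0,"gripper": 0.8},{"tx": 0,"ty": 0,"tz": 0,"rx": 0,"ry": 0,"rz": 0,"gripper": 0.8},{"tx": 0,"ty": 0,"tz": 0,"rx": 0,"ry": 0,"rz": 0,"gripper": 0.8},{"tx": 0,"ty": 0,"tz": -0.2,"rx": 0,"ry": 0,"rz": 0,"gripper": 1},{"tx": 0,"ty": 0,"tz": -0.6,"rx": 0,"ry": 0,"rz": 0,"gripper": 1},{"tx": 0,"ty": 0,"tz": -0.8,"rx": 0,"ry": 0,"rz": 0,"gripper": 1},{"tx": 0,"ty": 0,"tz": -0.8,"rx": 0,"ry": 0,"rz": 0,"gripper": 1}]' --newtons 30

```text
time_s: 27.37
tcp_pos: [563.7, 336.3, 119.5]
ee_rot: [[0.078, 0.997, -0.001], [0.997, -0.078, -0.001], [-0.001, -0.001, -1.0]]
contact_force: [0.7, -0.2, -0.1]
finger_gap: 85.0
finger_force: 0.0
```

Call:
play_rows --increments '[{"tx": 0,"ty": 0,"tz": -0.5,"rx": 0,"ry": 0,"rz": 0,"gripper": 1},{"tx": 0,"ty": -0.5,"tz": -0.5,"rx": 0,"ry": 0,"rz": 0,"gripper": 1},{"tx": 0.2,"ty": -0.7,"tz": 0,"rx": 0,"ry": 0,"rz": 0,"gripper": 1},{"tx": 0.3,"ty": -0.7,"tz": 0,"rx": 0,"ry": 0,"rz": 0,"gripper": 1},{"tx": 0.3,"ty": -0.7,"tz": 0,"rx": 0,"ry": 0,"rz": 0,"gripper": 1},{"tx": 0.3,"ty": -0.7,"tz": 0,"rx": 0,"ry": 0,"rz": 0,"gripper": 1},{"tx": 0.3,"ty": -0.7,"tz": 0,"rx": 0,"ry": 0,"rz": 0,"gripper": 1},{"tx": 0.2,"ty": -0.5,"tz": 0,"rx": 0,"ry": 0,"rz": 0,"gripper": 1},{"tx": 0,"ty": 0,"tz": 0,"rx": 0,"ry": 0,"rz": 0,"gripper": 1},{"tx": 0,"ty": 0,"tz": 0,"rx": 0,"ry": 0,"rz": 0,"gripper": 1}]' --newtons 30

```text
time_s: 28.2
tcp_pos: [388.6, 415.6, 159.2]
ee_rot: [[0.075, 0.997, 0.0], [0.997, -0.075, 0.001], [0.001, 0.0, -1.0]]
contact_force: [0.7, -0.3, -0.0]
finger_gap: 85.2
finger_force: 0.0
```

```bash
python3 - <<'E'
from h import *
im=camera("top"); cv2.imwrite("pics/t9full.png",im)
cv2.imwrite("pics/t9.png",cv2.convertScaleAbs(cv2.resize(im[118:238,60:260],None,fx=4,fy=4,interpolation=cv2.INTER_CUBIC),alpha=1.6))
E
```

```text
(no output)
```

View pics/t9.png

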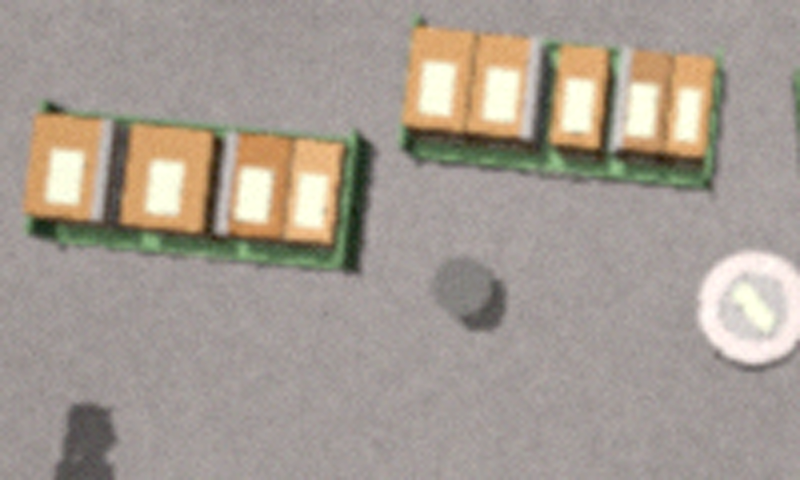

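```bash
python3 - <<'E'
from h import *
def P(x,y,z): return ray("top",[(x/4+60-.375,y/4+118-.375)],z)[0]
for n,r in(("46",[(112,168,47),(222,180,47),(122,178,61),(212,183,61)]),("28",[(540,90,47),(617,98,47),(556,96,61),(606,98,61)])):
    print(n,[P(*q).round(1).tolist() for q in r])
E
```

```text
46 [[570.2, 372.6], [564.3, 310.3], [562.6, 362.0], [560.6, 311.8]]
28 [[619.6, 130.4], [615.8, 86.0], [613.6, 119.8], [613.0, 91.4]]
```

All four cartons are in their gaps. Carton_46's lid is at crop pixels (122–213) and carton_28's at (556–606), 5 mm or less off the gap centres. The film can has not moved. Handing in.

```bash
python3 -c "
from rig import *
print(finish_job())"
```

```text
the job is handed in; nothing more can be done
None
```

All four cartons stand in their matching trays, within about 5 mm of centre by camera, with the loupe and film can left in place; the job was handed in at about 28 s, and no verdict was returned.

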